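# Take the gluing clamp apart and sort its hardware

### The job

The glue is dry, so take the clamp on the gluing jig apart and put its hardware away, together with the spare wing nut and washer lying on the bench. The clamp's wing nut is already turned off its thread: lift it off first, then the washer, then the wooden bar, one by one. Both wing nuts go in the round tin, both washers in the square box, and the bar lies flat in the long wooden tray; leave the tape measure where it is.

Things in the scene. Friction and masses are not known exactly. Their poses are not given: they have to be found in the camera images.
- jig: Gluing jig, fixed: plywood base 190 x 100 x 18 mm with an upright steel stud in the middle, 16 mm thick and threaded up to 90 mm above the bench, then a plain 9 mm pilot up to 104 mm. A heel block and a glued frame rail, tops 58 mm above the bench, 58 mm either side of the stud, carry the clamp bar. Origin: stud axis at bench height; x along base and bar, z up.
- nut_a_c (a point): The clamp's wing nut, topmost on the stud, turned any way: off its thread, it just stands on the thread's end (underside 90 mm above the bench, 4 mm over the washer); free after 15 mm straight up. Round hub 30 mm across, 16 mm high, 13 mm hole; two upright ears 5 mm thick, 69 mm over their tips, 34 mm high overall; 115 g. Point: on the hub's axis, 10 mm above its underside; z up, x along the ears: grip the hub along y, across the ears.
- washer_a_c (a point): The clamp's thick washer, on the stud under the wing nut, flat on the bar (underside 78 mm above the bench), jutting 7 mm past each long side of the bar; free after 26 mm straight up. Flat steel ring 50 mm in diameter, 8 mm thick, 19 mm hole; 105 g. Point: its centre, 4 mm above its underside; z up.
- bar_c (a point): Clamp bar: hardwood, 150 x 36 x 20 mm, 21 mm hole in the middle, 110 g; lowest on the stud, lying flat across heel block and frame rail (underside 58 mm above the bench, nothing under its middle but the stud); free after 46 mm straight up. Point: its centre; x along its length, y across its 36 mm width, z up.
- nut_b_c (a point): The spare wing nut, bare steel, the same as the clamp's, standing on the bench on its hub, turned any way round. Round hub 30 mm across, 16 mm high, 13 mm hole; two upright ears 5 mm thick, 69 mm over their tips, 34 mm high overall; 115 g. Point: on the hub's axis, 10 mm above its underside; z up, x along the ears: grip the hub along y, across the ears.
- washer_b_c (a point): The spare washer, the same as the clamp's, lying flat on the bench. Flat steel ring 50 mm in diameter, 8 mm thick, 19 mm hole; 105 g. Point: its centre, 4 mm above its underside; z up.
- tin: The round open metal tin for wing nuts, fixed: 152 mm outside diameter, 146 mm inside, rim 52 mm above the bench, floor 3 mm thick. Origin at the centre of its underside, z up.
- box: The square open grey plastic box for washers, fixed: 130 x 130 mm outside, 120 x 120 mm inside, rim 40 mm above the bench, walls and floor 5 mm thick. Origin at the centre of its underside, x and y along its sides, z up.
- tray: The long low open wooden tray for clamp bars, fixed: 190 x 105 mm outside, 180 x 95 mm inside, rim 25 mm above the bench, walls and floor 5 mm thick. Origin at the centre of its underside, x along its length, z up.
- tape_c (a point): A tape measure lying flat on the bench, black case 68 x 64 mm, 32 mm high, not part of the job. The point is the centre of the case, 16 mm above the bench; z up.
There are look-alikes about, which are no part of the job. What is shaped like the part that bears washer_a_c but blue or purple is not meant. Of the things shaped like the part that bears bar_c, the wooden one is meant.

How it is judged:
On the way, in this order (a step that is already met when the one before it is completed fails the run):
1. the clamp's wing nut is taken clear of the stud while its washer and bar are still in place (horizontal distance between nut_a_c and jig above 0.06 m and distance of each of washer_a_c, bar_c from where it was at the start of the episode below 0.02 m), for 0.1 s.
2. the clamp's washer is taken clear of the stud while the bar is still in place (horizontal distance between washer_a_c and jig above 0.06 m and distance of bar_c from where it was at the start of the episode below 0.02 m), for 0.1 s.
At the end, for the whole second after the job is handed in: Both wing nuts in the round tin (hub within 60 mm of its axis, under 50 mm above its underside), both washers in the square box (centres inside its walls, under 36 mm up), the bar flat in the long tray (within 20 mm of its centre lengthwise, 32 mm across, tilt under 0.12 rad); all at rest (horizontal distance between each of nut_a_c, nut_b_c and tin below 0.06 m and z of each of nut_a_c, nut_b_c in the frame of tin below 0.05 m and x of washer_a_c in the frame of box between -0.06 and 0.06 m and y of washer_a_c in the frame of box between -0.06 and 0.06 m and z of each of washer_a_c, washer_b_c in the frame of box below 0.036 m and x of washer_b_c in the frame of box between -0.06 and 0.06 m and y of washer_b_c in the frame of box between -0.06 and 0.06 m and x of bar_c in the frame of tray between -0.02 and 0.02 m and y of bar_c in the frame of tray between -0.032 and 0.032 m and z of bar_c in the frame of tray below 0.022 m and angle between the z axis of bar_c and the z axis of tray, either way round below 0.12 rad and linear speed of each of nut_a, nut_b, washer_a, washer_b, bar below 0.02 m/s); the robot touches nothing.
It fails at once if the tape measure is pushed more than 20 mm from its place (distance of tape_c from where it was at the start of the episode above 0.02 m).
It also fails if it takes over 138 s, if anything falls off the work surface, if the arm or the gripper's body presses on something with over 40 N, if the wrist force passes 120 N, or if a joint passes its speed limit or range.

### The arm

A 7-joint arm with a two-finger parallel gripper is mounted at the origin on the work surface. World frame = base frame: x ahead of the robot, y to its left, z up, the work surface at z = 0. Lengths are in m, angles in rad, forces in N, time in s.
With the tool pointing down it reaches from about 0.425 to 1.025 m from the base axis. Payload 9.4 kg.
Tool frame: the origin (TCP) lies between the finger pads; the fingertips stand 11 mm ahead of it and the grasp point (between the pads) lies 8 mm behind it (manip.nose_length is the distance from the TCP to the fingertips, in m); z points along the fingers, y is the line along which they close (so a half turn about z gives the same grasp; the last joint's range is limited). The gripper opens to 93 mm and grips with 3 to 60 N. Pads are 15 mm wide; open, the fingers measure 128 mm over their backs; the gripper's body (75 mm by 188 mm) begins 65 mm behind the grasp point.
Start: joints at [-1.339, 0.599, -0.003, 1.599, 0.002, 0.943, -0.08], TCP at [0.22, 0.691, 0.23] pointing down, gripper open.
Joint ranges: [-2.57, 2.57], [-0.35, 1.97], [-1.29, 1.29], [0.11, 2.56], [-1.05, 4.19], [0.11, 1.86], [-2.63, 2.63]. Speed limits (rad/s): [2.22, 2.22, 3.01, 3.01, 3.14, 3.14, 3.14].

### API

Orientations are given as a unit quaternion [w, x, y, z].
In Python, from bench import status, eyes, job_done, manip gives the robot as it stands.
- The arm moves only by the shell command python3 -m crank 'ROWS'. ROWS is JSON, a list of rows, each an object of numbers: "ax", "ay", "az": the turn, a rotation vector about the tool's x, y, z in rad; "dx", "dy", "dz": the shift along the tool's x, y, z in cm; "hand": the closure in counts, from 0 (fully open) to 255 (shut). In form: [{"ax": .., "ay": .., "az": .., "dx": .., "dy": .., "dz": .., "hand": ..}, ...]. A call has 1 to 20 rows; each row is the pose to reach, as a shift and turn from the pose commanded when the call began, along the tool's axes at that moment; what a row does not reach only later rows make up. A row lasts 1/12 s, in which the tool goes at most 41.7 mm and 7.16 degrees, less where a joint would pass 70% of its speed; a pose out of reach is approached as far as the arm can. A call with a gripper value outside its range is refused whole. The fingers move at their own pace and stop on an object; the grip force is fixed at half the most. Time passes only in rows, so rows that repeat a pose let the fingers close. It gives the time, the measured TCP pose, the force, the opening and the grip force at its end, in the units of the state.
- status.state(): the state, without advancing time (a new reading comes with each control period).
- eyes.grab_frame(name): name is "scene" or "top"; returns a dict with "color" (400x640x3 uint8, red, green, blue), "depth" (400x640 float32, m along the optical axis (not along the pixel's ray), 0 where there is no reading), "fx", "fy", "cx", "cy" (pixels), "k1" (the pictures are not rectified: a ray, as slopes to the right and down, at radius r is drawn at 1 + k1 r^2 times it, then the intrinsics apply), "view" (4x4, takes a point from world to camera coordinates). Camera axes: x right, y down, z forward; pixel columns grow to the right and rows downward; lengths in m; the calibration is good to about 2 mm. A picture is of the moment at which its call begins.
- job_done(): hands the job in; it is judged then, once.
The state is a dict: "clock": time; "joint_positions": joint angles; "dq": joint speeds; "tau": joint torques, N m; "ee_pos": TCP position; "orientation": TCP orientation; "contact_force": force on the tool from outside, world axes, zero at the start; "moment": the same for the moment, N m; "opening": finger opening in m; "gripper_force": force on a finger pad.
Only numpy, scipy, OpenCV 4.12 (cv2) and the standard library are available. Lean on these libraries where they do the work, as an engineer would, in place of code of your own. Each camera call takes 0.05 s, during which the arm holds its last target. There are 200 camera calls.

## Working session

There is one attempt and no reset: what is moved stays moved. The work goes in short steps, Python scripts to look and compute and a shell command to move; the robot and the scene stay as the last step left them, time stands still between calls to the robot, and variables do not carry over. Pictures are saved under pics/ and viewed, at most 14 in all, crops included, and the job is handed in when it is done.

```bash
mkdir -p pics; ls
cat > h.py <<'E'
import numpy as np, cv2
from bench import status, eyes, manip
def grab(n):
    f=eyes.grab_frame(n); np.savez('%s.npz'%n,**f); return f
def load(n): return dict(np.load('%s.npz'%n))
E
python3 - <<'E'
from h import *
print(status.state()); print(manip.nose_length)
for n in('scene','top'):
    f=grab(n); cv2.imwrite(f'pics/{n}0.png',f['color'][:,:,::-1])
    print(n,f['fx'],f['fy'],f['cx'],f['cy'],f['k1'],f['view'],(f['depth']>0).mean())
E
```

```text
pics
{'clock': 0.0, 'joint_positions': array([-1.33869882,  0.60015182, -0.00254878,  1.60012894,  0.00179061,
        0.9429174 , -0.07977958]), 'dq': array([-0.00152003,  0.00167699, -0.00101606,  0.0009218 ,  0.00065559,
       -0.00115819,  0.00072761]), 'tau': array([ 1.37051265e-04, -7.65063715e+01,  1.49751049e+00, -2.52362341e+01,
       -5.22931118e-02,  1.68963487e-02,  1.55809103e-04]), 'ee_pos': array([0.22020169, 0.69024493, 0.22874094]), 'orientation': array([-5.57715785e-05,  1.53747462e-01,  9.88109850e-01, -7.99687018e-04]), 'contact_force': array([ 0.95757696, -0.11796767, -0.73870102]), 'moment': array([ 0.02507291,  0.02725187, -0.03364191]), 'gripper_force': 0.0, 'opening': 0.09285122309503034}
0.011
scene 418.4536273971817 418.4536273971817 322.37878868893864 190.02012360929317 0.024925539074445415 [[-0.43390895  0.90090094  0.01002545  0.16372106]
 [ 0.73806845  0.36182013 -0.56950958 -0.37228592]
 [-0.51669913 -0.23971584 -0.82192355  1.41912343]
 [ 0.          0.          0.          1.        ]] 0.9960859375
top 431.6459336857563 431.6459336857563 315.3530849442869 196.26499469254802 -0.11756423817692463 [[ 0.00974189 -0.99992304  0.00768218  0.07897741]
 [-0.98609527 -0.01088116 -0.16582438  0.56532597]
 [ 0.16589521 -0.00595992 -0.98612538  1.12013336]
 [ 0.          0.          0.          1.        ]] 0.99589453125
```

View pics/scene0.png

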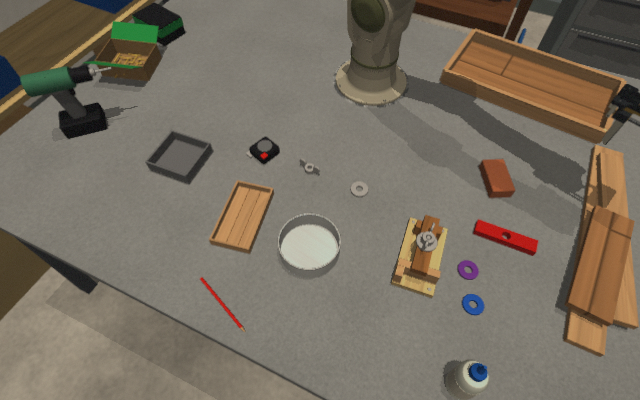

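View pics/top0.png

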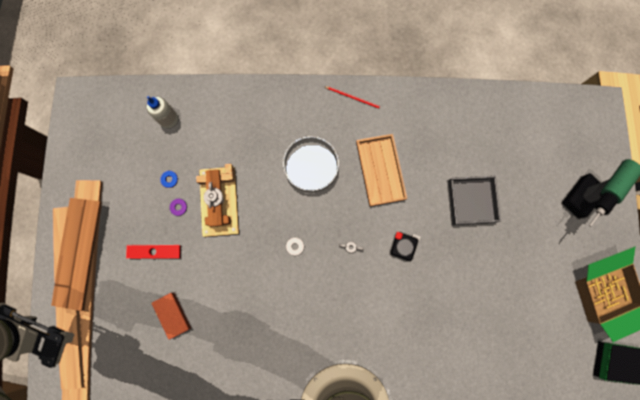

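Scene view: jig around (425,250), spare washer (359,188), spare nut (310,167), tape (264,150), tin (309,245), tray (242,216) and box (180,156). Top view: jig (215,200), tin (311,166), tray (382,171), box (473,202), spare washer (294,247), spare nut (351,248) and tape (404,247). The decoys are the blue and purple rings and the red bar.

```bash
cat >> h.py <<'E'
def rays(f):
    h,w=f['depth'].shape; u,v=np.meshgrid(np.arange(w),np.arange(h))
    K=np.array([[f['fx'],0,f['cx']],[0,f['fy'],f['cy']],[0,0,1.]])
    p=cv2.undistortPoints(np.stack([u,v],-1).reshape(-1,1,2).astype(float),K,np.array([float(f['k1']),0,0,0])).reshape(h,w,2)
    return np.dstack([p,np.ones((h,w))])
def cloud(f):
    V=f['view']; return (rays(f)*f['depth'][...,None]-V[:3,3])@V[:3,:3]
def plane(f,z):
    "world xy of every pixel on plane z"
    V=f['view']; C=-V[:3,:3].T@V[:3,3]; d=rays(f)@V[:3,:3]
    return C+d*((z-C[2])/d[...,2])[...,None]
def blobs(mask,lo=15):
    n,l,s,c=cv2.connectedComponentsWithStats(mask.astype(np.uint8),connectivity=8)
    return [(i,l==i) for i in range(1,n) if s[i,4]>=lo]
E
python3 - <<'E'
from h import *
T=load('top');S=load('scene')
regs=dict(top=dict(jig=(185,155,250,245),tin=(275,128,348,203),tray=(350,128,412,213),box=(440,170,506,233),washb=(280,233,310,261),nutb=(333,233,370,262),tape=(385,227,425,267)),
 scene=dict(jig=(385,205,455,300),tin=(268,205,350,280),tray=(203,172,280,258),box=(140,122,220,188),washb=(345,175,373,203),nutb=(294,152,326,182),tape=(240,132,287,168)))
for n,f in(('top',T),('scene',S)):
    P=cloud(f)
    print(n,'bench z',np.median(P[200:280,60:440,2]))
    for k,(a,b,c,d) in regs[n].items():
        p=P[b:d,a:c]; m=(p[...,2]>0.004)
        q=p[m]; zz=np.percentile(q[:,2],[50,90,98])
        r=cv2.minAreaRect((q[:,:2]*1000).astype(np.float32))
        print(k,m.sum(),'mid',q.mean(0).round(4),'z',zz.round(4),'rect',np.round(r[0],1),np.round(r[1],1),round(r[2],1))
def up(f,a,b,c,d,s): return cv2.resize(f['color'][b:d,a:c,::-1],None,fx=s,fy=s,interpolation=cv2.INTER_CUBIC)
A=up(T,180,150,250,240,5);B=up(S,385,205,455,295,5)
C=up(T,280,225,430,270,4.66)
im=np.hstack([A,B]); im=np.vstack([im,cv2.resize(C,(700,150))]); cv2.imwrite('pics/z1.png',im);print(im.shape)
E
```

```text
top bench z 0.0010012052192940554
jig 2672 mid [0.548  0.3475 0.0524] z [0.0214 0.0852 0.119 ] rect [546.3 267.7] [413.3 275.8] 78.8
tin 1386 mid [0.6572 0.0976 0.0398] z [0.0076 0.0526 0.0565] rect [571.2  96.8] [400.8 207.7] 0.7
tray 2052 mid [ 0.6464 -0.0979  0.0234] z [0.007  0.0251 0.0287] rect [566.3 -69.9] [213.7 460.1] 75.3
box 1958 mid [ 0.5624 -0.3588  0.0256] z [0.0079 0.0396 0.0428] rect [ 524.3 -184.1] [196.4 600. ] 11.0
washb 243 mid [0.429  0.1394 0.0323] z [0.0077 0.011  0.2037] rect [416.3 137.4] [100.5  80.4] 6.5
nutb 154 mid [ 0.4283 -0.0094  0.0471] z [0.0158 0.0327 1.1281] rect [423.1  20. ] [ 72.  162.3] 12.1
tape 671 mid [ 0.4327 -0.1549  0.0413] z [0.0322 0.0365 0.039 ] rect [430.6 -63.7] [107.8 315.2] 2.1
scene bench z -6.294756534171662e-05
jig 3081 mid [0.5819 0.3546 0.0534] z [0.0383 0.0846 0.117 ] rect [766.9 370.2] [610.1 158.2] 6.7
tin 1543 mid [0.6619 0.1001 0.0386] z [0.028  0.0511 0.0536] rect [834.8 134.4] [583.3 218. ] 17.8
tray 1943 mid [ 0.6624 -0.091   0.0279] z [0.0074 0.0251 0.0513] rect [832.5  25.2] [756.3 191.4] 36.6
box 2064 mid [ 0.5701 -0.3553  0.0304] z [0.0139 0.0392 0.0427] rect [ 807.3 -116.2] [1012.7  238.4] 45.3
washb 170 mid [0.4405 0.1411 0.0124] z [0.0069 0.0089 0.0106] rect [742.4 240.8] [693.8  46.3] 18.2
nutb 156 mid [ 0.4487 -0.0062  0.0354] z [0.0154 0.0306 0.0362] rect [745.5 136.6] [766.4  57. ] 25.5
tape 583 mid [ 0.4476 -0.1529  0.0329] z [0.031  0.0351 0.037 ] rect [738.   37.8] [889.  132.5] 33.8
(600, 700, 3)
```

View pics/z1.png

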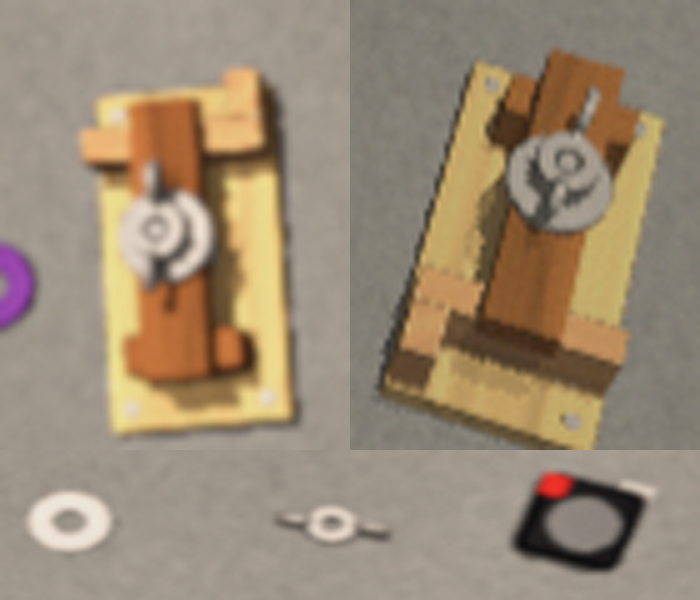

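The crop shows the clamp nut hub at about (211,196) in the top image, with its ears running roughly along the bar. The spare nut's ears lie nearly horizontal in the image (along world y), and the spare washer lies on the bare bench.

```bash
cat > m.py <<'E'
from h import *
T=load('top');S=load('scene')
def circ(xy):
    (c,r)=cv2.minEnclosingCircle((xy*1000).astype(np.float32)); return np.round(c,1),round(r,1)
def meas(n,f,k,reg,zlo,zhi,zp,col):
    a,b,c,d=reg; P=cloud(f)[b:d,a:c]; hsv=cv2.cvtColor(f['color'],cv2.COLOR_RGB2HSV)[b:d,a:c].astype(int)
    H,Sa,V=hsv[...,0],hsv[...,1],hsv[...,2]
    m=(P[...,2]>zlo)&(P[...,2]<zhi)&eval(col)
    bl=blobs(m,8)
    if not bl: print(n,k,'none');return
    m=max(bl,key=lambda x:x[1].sum())[1]
    q=P[m]; xy=plane(f,zp)[b:d,a:c][m][:,:2]
    mm=(xy*1000).astype(np.float32); r=cv2.minAreaRect(mm)
    print(n,k,m.sum(),'zmed',np.median(q[:,2]).round(4),'cloud',np.median(q[:,:2],0).round(4),'plane mean',xy.mean(0).round(4),'circ',*circ(xy),'rect',np.round(r[0],1),np.round(r[1],1),round(r[2],1))
R=dict(top=dict(jig=(185,155,250,245),tin=(275,128,348,203),tray=(350,128,412,213),box=(440,170,506,233),washb=(280,233,310,261),nutb=(333,233,370,262),tape=(385,227,425,267)),
 scene=dict(jig=(385,205,455,300),tin=(268,205,350,280),tray=(203,172,280,258),box=(140,122,220,188),washb=(345,175,373,203),nutb=(294,152,326,182),tape=(240,132,287,168)))
if __name__=='__main__':
  for n,f in(('top',T),('scene',S)):
    r=R[n]
    meas(n,f,'tin',r['tin'],.042,.062,.052,'(V>0)')
    meas(n,f,'tray',r['tray'],.017,.033,.025,'(Sa>60)')
    meas(n,f,'box',r['box'],.030,.046,.040,'(V<110)')
    meas(n,f,'washb',r['washb'],.0035,.015,.008,'(V>0)')
    meas(n,f,'nutb',r['nutb'],.008,.022,.016,'(V>0)')
    meas(n,f,'nutb_all',r['nutb'],.008,.045,.025,'(V>0)')
    meas(n,f,'tape',r['tape'],.022,.042,.032,'(V>0)')
    meas(n,f,'bar',r['jig'],.069,.084,.078,'(Sa>110)')
    meas(n,f,'base',r['jig'],.01,.026,.018,'(Sa>60)')
    meas(n,f,'washa',r['jig'],.078,.093,.086,'(Sa<90)')
    meas(n,f,'nutA hub',r['jig'],.096,.112,.106,'(Sa<90)')
    meas(n,f,'ears',r['jig'],.113,.13,.124,'(Sa<255)')
E
python3 m.py
```

```text
top tin 312 zmed 0.0516 cloud [0.6742 0.099 ] plane mean [0.6635 0.0992] circ [656.   98.5] 77.3 rect [656.5  99. ] [151.7 150.5] 0.6
top tray 467 zmed 0.0243 cloud [ 0.6495 -0.0994] plane mean [ 0.648  -0.0989] circ [647.8 -98.8] 107.5 rect [647.8 -98.2] [192.3 105. ] 11.1
top box 100 zmed 0.0359 cloud [ 0.5552 -0.2966] plane mean [ 0.5551 -0.2994] circ [ 557.1 -308.8] 65.3 rect [ 556.8 -306.8] [128.3  41.3] 9.4
top washb 224 zmed 0.0077 cloud [0.4294 0.1404] plane mean [0.4301 0.1401] circ [429.9 138.5] 26.5 rect [429.3 139.1] [49.4 49.4] 1.1
top nutb 78 zmed 0.0158 cloud [ 0.4302 -0.014 ] plane mean [ 0.4296 -0.0138] circ [427.5 -14.1] 19.3 rect [429.1 -13.9] [29.9 29.1] 37.2
top nutb_all 112 zmed 0.0173 cloud [ 0.4302 -0.014 ] plane mean [ 0.4296 -0.013 ] circ [431.2 -13.3] 33.2 rect [429.8 -13.3] [27.  65.1] 0.5
top tape 569 zmed 0.0328 cloud [ 0.4329 -0.1563] plane mean [ 0.4332 -0.1566] circ [ 433.5 -156. ] 42.7 rect [ 434.1 -156.7] [64.6 67.3] 71.9
top bar 270 zmed 0.0778 cloud [0.5036 0.3491] plane mean [0.5034 0.3493] circ [505.8 348.9] 32.8 rect [506.  349.8] [56.7 37. ] 6
[... 1505 characters left out ...]
155.9] [69.1 70.4] 71.3
scene bar 370 zmed 0.077 cloud [0.6068 0.3595] plane mean [0.6071 0.3594] circ [604.  359.1] 35.2 rect [604.4 359.1] [62.2 36.2] 5.6
scene base 498 zmed 0.0171 cloud [0.637  0.3703] plane mean [0.6371 0.3697] circ [637.3 363.1] 50.5 rect [636.6 362.5] [38.  98.5] 4.6
scene washa 177 zmed 0.0848 cloud [0.5669 0.3515] plane mean [0.5651 0.3537] circ [559. 354.] 25.5 rect [561.2 354.3] [48.  46.6] 86.9
scene nutA hub 127 zmed 0.1036 cloud [0.5576 0.3542] plane mean [0.5591 0.3546] circ [558.3 353.9] 18.3 rect [558.8 354.3] [34.9 27.2] 17.9
scene ears 21 zmed 0.1199 cloud [0.5366 0.3544] plane mean [0.5391 0.3541] circ [539.2 353.5] 10.9 rect [539.2 354.2] [21.6  4.9] 2.0
```

The two views agree in y, but x differs by a steady 7 mm or so. I'll go above the clamp nut and use the gripper, whose pose is known, to decide which camera is off.

```bash
python3 -m crank '[{"dx":-42.2,"dy":-21.8,"az":-0.309,"hand":0},{"dx":-42.2,"dy":-21.8,"az":-0.309,"hand":0},{"dx":-42.2,"dy":-21.8,"az":-0.309,"hand":0},{"dx":-42.2,"dy":-21.8,"az":-0.309,"hand":0},{"dx":-42.2,"dy":-21.8,"az":-0.309,"hand":0},{"dx":-42.2,"dy":-21.8,"az":-0.309,"hand":0},{"dx":-42.2,"dy":-21.8,"az":-0.309,"hand":0},{"dx":-42.2,"dy":-21.8,"az":-0.309,"hand":0},{"dx":-42.2,"dy":-21.8,"az":-0.309,"hand":0},{"dx":-42.2,"dy":-21.8,"az":-0.309,"hand":0},{"dx":-42.2,"dy":-21.8,"az":-0.309,"hand":0},{"dx":-42.2,"dy":-21.8,"az":-0.309,"hand":0},{"dx":-42.2,"dy":-21.8,"dz":2.5,"az":-0.309,"hand":0},{"dx":-42.2,"dy":-21.8,"dz":2.5,"az":-0.309,"hand":0},{"dx":-42.2,"dy":-21.8,"dz":2.5,"az":-0.309,"hand":0},{"dx":-42.2,"dy":-21.8,"dz":2.5,"az":-0.309,"hand":0}]'
python3 - <<'E'
from h import *
s=status.state();print(s['ee_pos'],s['joint_positions'].round(2))
ims=[]
for n in('top','scene'):
    f=eyes.grab_frame(n);np.savez(n+'1.npz',**f);P=cloud(f)
    e=s['ee_pos']; d=np.abs(P-e)
    m=(d[...,0]<.06)&(d[...,1]<.11)&(P[...,2]>.18)&(P[...,2]<.24)
    for i,b in blobs(m,10):
        q=P[b]; lo=q[:,2]<q[:,2].min()+.012
        print(n,b.sum(),q.mean(0).round(4),q.min(0).round(4),q.max(0).round(4),'lowmean',q[lo].mean(0).round(4),'px',np.argwhere(b).mean(0).round(0))
    V=f['view'];c=V[:3,:3]@e+V[:3,3];K=np.array([[f['fx'],0,f['cx']],[0,f['fy'],f['cy']],[0,0,1.]])
    p=cv2.projectPoints(c.reshape(1,1,3),np.zeros(3),np.zeros(3),K,np.array([float(f['k1']),0,0,0]))[0].ravel();print('tcp px',p)
    x,y=p.astype(int); a,b0=x-40,y-45
    cr=cv2.resize(f['color'][b0:b0+80,a:a+80,::-1].copy(),(400,400),interpolation=cv2.INTER_CUBIC); cv2.circle(cr,(int((p[0]-a+.5)*5),int((p[1]-b0+.5)*5)),4,(0,0,255),1);ims.append(cr)
cv2.imwrite('pics/z2.png',np.hstack(ims))
E
```

```text
[0.22020276 0.69033397 0.22887368] [-1.34  0.6  -0.    1.6   0.    0.94 -0.08]
top 33 [0.2418 0.737  0.2294] [0.2334 0.7312 0.2192] [0.2461 0.7468 0.2394] lowmean [0.2412 0.7368 0.2245] px [318.  33.]
top 26 [0.2058 0.6349 0.231 ] [0.1937 0.6297 0.22  ] [0.2137 0.6429 0.2387] lowmean [0.208  0.6363 0.2267] px [336.  72.]
tcp px [ 50.30939399 328.35947189]
scene 52 [0.2133 0.6361 0.23  ] [0.2093 0.6281 0.218 ] [0.2167 0.6432 0.24  ] lowmean [0.2136 0.6373 0.2247] px [139. 605.]
tcp px [630.88643169 149.77176218]$[0]: bad value
```

View pics/z2.png

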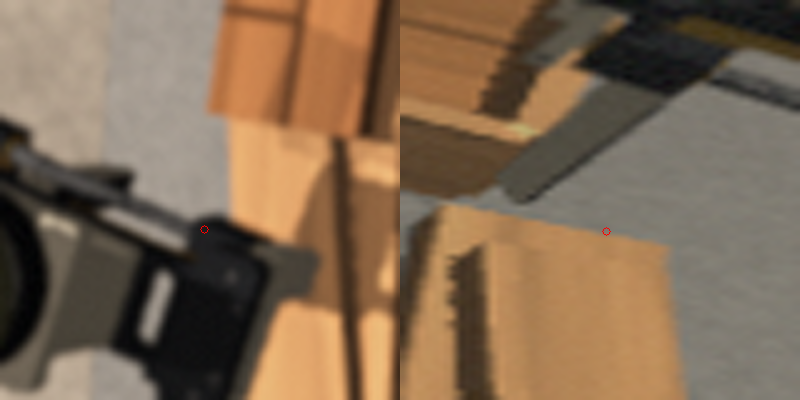

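The picture shows the arm still at its start pose, at the left edge of the top view, because the call was refused. I'll try rows with every key present.

```bash
python3 -m crank '[{"ax":0,"ay":0,"az":-0.1,"dx":-4,"dy":-2,"dz":0,"hand":0}]'; python3 -m crank '[{"ax":0,"ay":0,"az":0,"dx":-40,"dy":-20,"dz":0,"hand":0}]'
```

```text
clock: 0.28
ee_pos: [0.2413, 0.667, 0.2288]
orientation: [-0.003, 0.1, 0.995, 0.001]
contact_force: [-0.5, -0.4, -0.6]
opening: 0.0933
gripper_force: 0.0
clock: 0.37
ee_pos: [0.2798, 0.6364, 0.2289]
orientation: [-0.001, 0.098, 0.995, -0.0]
contact_force: [2.7, -0.4, -0.7]
opening: 0.0933
gripper_force: 0.0
```

```bash
python3 -m crank '[{"ax":0,"ay":0,"az":-0.2,"dx":-32.5,"dy":-22,"dz":0,"hand":0},{"ax":0,"ay":0,"az":-0.2,"dx":-32.5,"dy":-22,"dz":0,"hand":0},{"ax":0,"ay":0,"az":-0.2,"dx":-32.5,"dy":-22,"dz":0,"hand":0},{"ax":0,"ay":0,"az":-0.2,"dx":-32.5,"dy":-22,"dz":0,"hand":0},{"ax":0,"ay":0,"az":-0.2,"dx":-32.5,"dy":-22,"dz":0,"hand":0},{"ax":0,"ay":0,"az":-0.2,"dx":-32.5,"dy":-22,"dz":0,"hand":0},{"ax":0,"ay":0,"az":-0.2,"dx":-32.5,"dy":-22,"dz":0,"hand":0},{"ax":0,"ay":0,"az":-0.2,"dx":-32.5,"dy":-22,"dz":0,"hand":0},{"ax":0,"ay":0,"az":-0.2,"dx":-32.5,"dy":-22,"dz":0,"hand":0},{"ax":0,"ay":0,"az":-0.2,"dx":-32.5,"dy":-22,"dz":2.5,"hand":0},{"ax":0,"ay":0,"az":-0.2,"dx":-32.5,"dy":-22,"dz":2.5,"hand":0},{"ax":0,"ay":0,"az":-0.2,"dx":-32.5,"dy":-22,"dz":2.5,"hand":0},{"ax":0,"ay":0,"az":-0.2,"dx":-32.5,"dy":-22,"dz":2.5,"hand":0},{"ax":0,"ay":0,"az":-0.2,"dx":-32.5,"dy":-22,"dz":2.5,"hand":0},{"ax":0,"ay":0,"az":-0.2,"dx":-32.5,"dy":-22,"dz":2.5,"hand":0},{"ax":0,"ay":0,"az":-0.2,"dx":-32.5,"dy":-22,"dz":2.5,"hand":0}]'
cat > look.py <<'E'
import sys
from h import *
s=status.state();print(s['ee_pos'],s['orientation'].round(4),s['joint_positions'].round(2))
ims=[]; e=s['ee_pos']
for n in('top','scene'):
    f=eyes.grab_frame(n);np.savez(n+'1.npz',**f);P=cloud(f)
    d=np.abs(P-e)
    m=(d[...,0]<.06)&(d[...,1]<.11)&(P[...,2]>e[2]-.02)&(P[...,2]<e[2]+.03)
    for i,b in blobs(m,10):
        q=P[b]
        print(n,b.sum(),q.mean(0).round(4),q.min(0).round(4),q.max(0).round(4))
    V=f['view'];K=np.array([[f['fx'],0,f['cx']],[0,f['fy'],f['cy']],[0,0,1.]])
    p=cv2.projectPoints(e.reshape(1,1,3),cv2.Rodrigues(V[:3,:3])[0],V[:3,3],K,np.array([float(f['k1']),0,0,0]))[0].ravel()
    x,y=p.astype(int); a,b0=x-40,y-35
    cr=cv2.resize(f['color'][b0:b0+80,a:a+80,::-1].copy(),(400,400),interpolation=cv2.INTER_CUBIC); cv2.circle(cr,(int((p[0]-a+.5)*5),int((p[1]-b0+.5)*5)),4,(0,0,255),1);ims.append(cr)
cv2.imwrite('pics/%s.png'%sys.argv[1],np.hstack(ims))
E
python3 look.py z3
```

```text
clock: 1.7
ee_pos: [0.5545, 0.3545, 0.2053]
orientation: [0.0, 0.003, 1.0, 0.0]
contact_force: [0.5, -0.3, -1.1]
opening: 0.0929
gripper_force: 0.0
[0.55447085 0.35447564 0.2052971 ] [3.0e-04 3.4e-03 1.0e+00 4.0e-04] [-0.6   0.54 -0.08  1.78  0.06  0.82  0.85]
scene 84 [0.5643 0.3012 0.2161] [0.5487 0.2926 0.1927] [0.5666 0.308  0.2345]
scene 100 [0.5645 0.4065 0.2157] [0.5503 0.4003 0.1924] [0.5676 0.4155 0.2352]
```

View pics/z3.png

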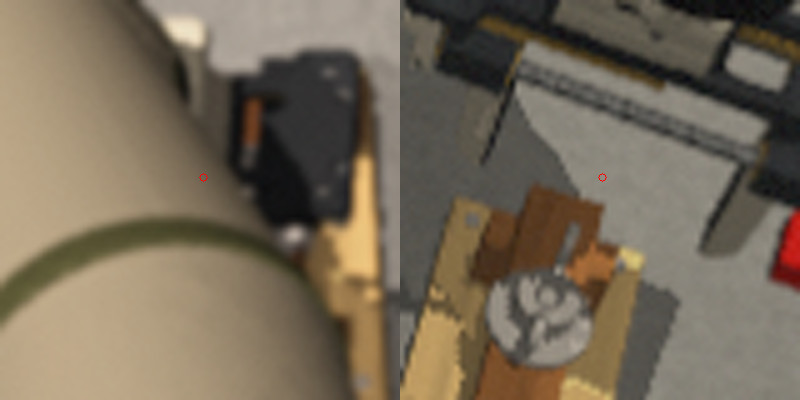

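The scene view shows the fingertips at about (485,160) and (705,250), straddling the clamp nut at (545,295). Relative to the fingers, the hub axis is at about (0.5553, 0.3545), halfway between the two cameras' answers. I'll use the midpoint for everything.

```bash
python3 -m crank '[{"ax":0,"ay":0,"az":-0.09,"dx":-0.1,"dy":0,"dz":4,"hand":0},{"ax":0,"ay":0,"az":-0.09,"dx":-0.1,"dy":0,"dz":7,"hand":0},{"ax":0,"ay":0,"az":-0.09,"dx":-0.1,"dy":0,"dz":9,"hand":0},{"ax":0,"ay":0,"az":-0.09,"dx":-0.1,"dy":0,"dz":10,"hand":0},{"ax":0,"ay":0,"az":-0.09,"dx":-0.1,"dy":0,"dz":10.5,"hand":0},{"ax":0,"ay":0,"az":-0.09,"dx":-0.1,"dy":0,"dz":10.5,"hand":0},{"ax":0,"ay":0,"az":-0.09,"dx":-0.1,"dy":0,"dz":10.5,"hand":0},{"ax":0,"ay":0,"az":-0.09,"dx":-0.1,"dy":0,"dz":10.5,"hand":100},{"ax":0,"ay":0,"az":-0.09,"dx":-0.1,"dy":0,"dz":10.5,"hand":150},{"ax":0,"ay":0,"az":-0.09,"dx":-0.1,"dy":0,"dz":10.5,"hand":255},{"ax":0,"ay":0,"az":-0.09,"dx":-0.1,"dy":0,"dz":10.5,"hand":255},{"ax":0,"ay":0,"az":-0.09,"dx":-0.1,"dy":0,"dz":10.5,"hand":255},{"ax":0,"ay":0,"az":-0.09,"dx":-0.1,"dy":0,"dz":10.5,"hand":255},{"ax":0,"ay":0,"az":-0.09,"dx":-0.1,"dy":0,"dz":10.5,"hand":255}]'
```

```text
clock: 2.97
ee_pos: [0.5561, 0.3531, 0.0997]
orientation: [0.0, -0.041, 0.999, 0.0]
contact_force: [0.5, -0.4, 0.3]
opening: 0.0508
gripper_force: 0.0
```

```bash
python3 -m crank '[{"ax":0,"ay":0,"az":0,"dx":0,"dy":0,"dz":0,"hand":255},{"ax":0,"ay":0,"az":0,"dx":0,"dy":0,"dz":0,"hand":255},{"ax":0,"ay":0,"az":0,"dx":0,"dy":0,"dz":0,"hand":255},{"ax":0,"ay":0,"az":0,"dx":0,"dy":0,"dz":0,"hand":255},{"ax":0,"ay":0,"az":0,"dx":0,"dy":0,"dz":0,"hand":255},{"ax":0,"ay":0,"az":0,"dx":0,"dy":0,"dz":0,"hand":255}]'
```

```text
clock: 3.47
ee_pos: [0.5561, 0.3532, 0.0996]
orientation: [-0.0, -0.041, 0.999, 0.0]
contact_force: [0.2, 0.5, -0.6]
opening: 0.0281
gripper_force: 30.0
```

```bash
python3 -m crank '[{"ax":0,"ay":0,"az":0,"dx":0,"dy":0,"dz":-1,"hand":255},{"ax":0,"ay":0,"az":0,"dx":0,"dy":0,"dz":-2,"hand":255},{"ax":0,"ay":0,"az":0,"dx":0,"dy":0,"dz":-3,"hand":255},{"ax":0,"ay":0,"az":0,"dx":0,"dy":0,"dz":-5,"hand":255},{"ax":0,"ay":0,"az":0,"dx":0,"dy":0,"dz":-9,"hand":255},{"ax":0,"ay":0,"az":0,"dx":0,"dy":0,"dz":-9,"hand":255},{"ax":0,"ay":0,"az":0,"dx":0,"dy":0,"dz":-9,"hand":255}]'; python3 look.py z4
```

```text
clock: 4.05
ee_pos: [0.5574, 0.3537, 0.1932]
orientation: [0.002, -0.04, 0.999, 0.001]
contact_force: [-0.6, 0.7, -1.4]
opening: 0.0285
gripper_force: 30.0
[0.55744925 0.3537485  0.19321349] [ 0.0024 -0.0404  0.9992  0.0015] [-0.58  0.56 -0.11  1.79  0.08  0.79  0.92]
scene 369 [0.5645 0.3541 0.2005] [0.5396 0.3239 0.1805] [0.5915 0.384  0.223 ]
```

View pics/z4.png

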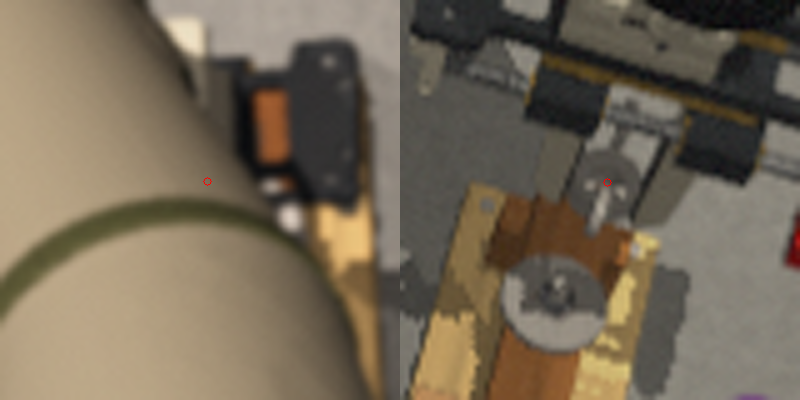

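The nut is held in the scene view at (605,185), and the washer with the bare stud stays on the bar at (553,300). Next, the tin.

```bash
python3 -m crank '[{"ax":0,"ay":0,"az":0,"dx":-1.5,"dy":-4,"dz":0,"hand":255},{"ax":0,"ay":0,"az":0,"dx":-3,"dy":-8,"dz":0,"hand":255},{"ax":0,"ay":0,"az":0,"dx":-4.5,"dy":-12,"dz":0,"hand":255},{"ax":0,"ay":0,"az":0,"dx":-6,"dy":-16,"dz":0,"hand":255},{"ax":0,"ay":0,"az":0,"dx":-7,"dy":-20,"dz":0,"hand":255},{"ax":0,"ay":0,"az":0,"dx":-8.3,"dy":-23.3,"dz":0,"hand":255},{"ax":0,"ay":0,"az":0,"dx":-8.3,"dy":-23.3,"dz":3,"hand":255},{"ax":0,"ay":0,"az":0,"dx":-8.3,"dy":-23.3,"dz":6,"hand":255},{"ax":0,"ay":0,"az":0,"dx":-8.3,"dy":-23.3,"dz":8,"hand":255},{"ax":0,"ay":0,"az":0,"dx":-8.3,"dy":-23.3,"dz":8,"hand":255},{"ax":0,"ay":0,"az":0,"dx":-8.3,"dy":-23.3,"dz":8,"hand":255}]'; python3 look.py z5
```

```text
clock: 5.07
ee_pos: [0.6566, 0.1274, 0.108]
orientation: [-0.002, -0.041, 0.999, -0.0]
contact_force: [0.1, 0.1, -0.8]
opening: 0.0284
gripper_force: 30.0
[0.65659404 0.12735321 0.10802505] [-1.900e-03 -4.070e-02  9.992e-01 -4.000e-04] [-0.21  0.67 -0.1   1.82  0.1   0.66  1.28]
scene 240 [0.6679 0.1284 0.1169] [0.6494 0.1007 0.0974] [0.6923 0.1589 0.1374]
```

View pics/z5.png

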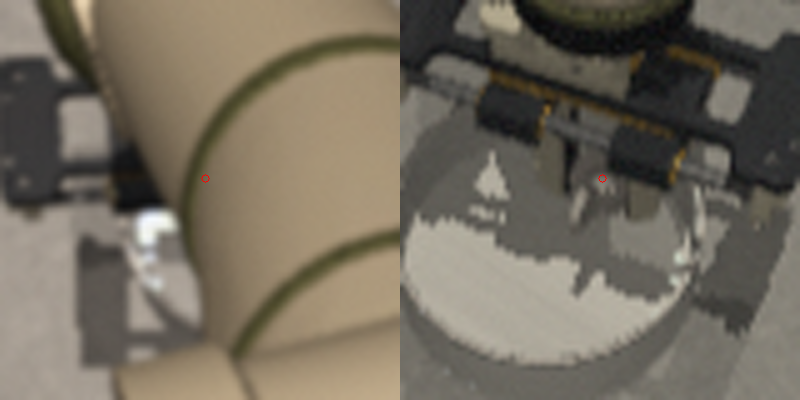

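The nut hangs over the right-hand part of the tin, around (590,195) in the crop. Lowering and releasing.

```bash
python3 -m crank '[{"ax":0,"ay":0,"az":0,"dx":0,"dy":0,"dz":3,"hand":255},{"ax":0,"ay":0,"az":0,"dx":0,"dy":0,"dz":6,"hand":255},{"ax":0,"ay":0,"az":0,"dx":0,"dy":0,"dz":8,"hand":255},{"ax":0,"ay":0,"az":0,"dx":0,"dy":0,"dz":9,"hand":255},{"ax":0,"ay":0,"az":0,"dx":0,"dy":0,"dz":9,"hand":255},{"ax":0,"ay":0,"az":0,"dx":0,"dy":0,"dz":9,"hand":150},{"ax":0,"ay":0,"az":0,"dx":0,"dy":0,"dz":9,"hand":150},{"ax":0,"ay":0,"az":0,"dx":0,"dy":0,"dz":9,"hand":150},{"ax":0,"ay":0,"az":0,"dx":0,"dy":0,"dz":9,"hand":150}]'; python3 -m crank '[{"ax":0,"ay":0,"az":0,"dx":0,"dy":0,"dz":-3,"hand":150},{"ax":0,"ay":0,"az":0,"dx":0,"dy":0,"dz":-7,"hand":150},{"ax":0,"ay":0,"az":0,"dx":0,"dy":0,"dz":-11,"hand":0},{"ax":0,"ay":0,"az":0,"dx":0,"dy":0,"dz":-15,"hand":0},{"ax":0,"ay":0,"az":0,"dx":0,"dy":0,"dz":-16,"hand":0},{"ax":0,"ay":0,"az":0,"dx":0,"dy":0,"dz":-16,"hand":0}]'
```

```text
clock: 5.92
ee_pos: [0.6587, 0.1277, 0.0212]
orientation: [0.001, -0.041, 0.999, 0.0]
contact_force: [-0.1, -0.2, -0.6]
opening: 0.038
gripper_force: 0.0
clock: 6.42
ee_pos: [0.6599, 0.1279, 0.1847]
orientation: [0.004, -0.04, 0.999, 0.001]
contact_force: [-0.6, -1.1, -0.5]
opening: 0.0606
gripper_force: 0.0
```

```bash
python3 -m crank '[{"ax":0,"ay":0,"az":0,"dx":1.5,"dy":4,"dz":0,"hand":0},{"ax":0,"ay":0,"az":0,"dx":3,"dy":8,"dz":0,"hand":0},{"ax":0,"ay":0,"az":0,"dx":4.5,"dy":12,"dz":0,"hand":0},{"ax":0,"ay":0,"az":0,"dx":6,"dy":16,"dz":0,"hand":0},{"ax":0,"ay":0,"az":0,"dx":7,"dy":20,"dz":0,"hand":0},{"ax":0,"ay":0,"az":0,"dx":8.3,"dy":23.4,"dz":0,"hand":0},{"ax":0,"ay":0,"az":0,"dx":8.3,"dy":23.4,"dz":0,"hand":0},{"ax":0,"ay":0,"az":0,"dx":8.3,"dy":23.4,"dz":4,"hand":0},{"ax":0,"ay":0,"az":0,"dx":8.3,"dy":23.4,"dz":7,"hand":0},{"ax":0,"ay":0,"az":0,"dx":8.3,"dy":23.4,"dz":9,"hand":0},{"ax":0,"ay":0,"az":0,"dx":8.3,"dy":23.4,"dz":10,"hand":0},{"ax":0,"ay":0,"az":0,"dx":8.3,"dy":23.4,"dz":10,"hand":0},{"ax":0,"ay":0,"az":0,"dx":8.3,"dy":23.4,"dz":10,"hand":0}]'; python3 look.py z6
```

```text
clock: 7.5
ee_pos: [0.556, 0.3538, 0.0793]
orientation: [-0.0, -0.041, 0.999, -0.0]
contact_force: [0.0, -0.7, -0.4]
opening: 0.0928
gripper_force: 0.0
[0.55599781 0.35381684 0.07932527] [-4.000e-04 -4.050e-02  9.992e-01 -3.000e-04] [-0.6   0.7  -0.09  1.86  0.1   0.58  0.9 ]
top 12 [0.6123 0.3468 0.0767] [0.6081 0.3444 0.0674] [0.616  0.3506 0.0836]
scene 52 [0.5195 0.3502 0.0763] [0.5116 0.3295 0.0596] [0.526  0.3689 0.0798]
scene 57 [0.5713 0.3017 0.0903] [0.5675 0.2934 0.0696] [0.5731 0.3086 0.1093]
scene 558 [0.5773 0.3562 0.0816] [0.5376 0.3303 0.0599] [0.616  0.3785 0.1059]
scene 72 [0.5611 0.4064 0.0898] [0.5463 0.3998 0.0659] [0.5648 0.4158 0.1084]
```

View pics/z6.png

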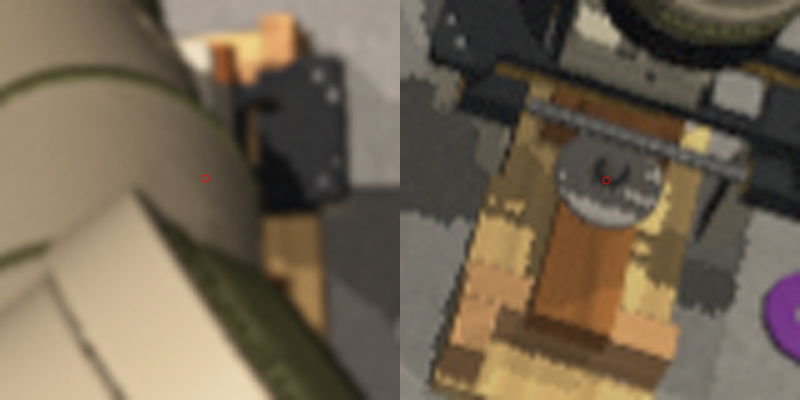

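The fingers at (490,140) and (710,205) straddle the washer at (610,180), and the bar is undisturbed. Closing.

```bash
python3 -m crank '[{"ax":0,"ay":0,"az":0,"dx":0,"dy":0,"dz":0,"hand":255},{"ax":0,"ay":0,"az":0,"dx":0,"dy":0,"dz":0,"hand":255},{"ax":0,"ay":0,"az":0,"dx":0,"dy":0,"dz":0,"hand":255},{"ax":0,"ay":0,"az":0,"dx":0,"dy":0,"dz":0,"hand":255},{"ax":0,"ay":0,"az":0,"dx":0,"dy":0,"dz":0,"hand":255},{"ax":0,"ay":0,"az":0,"dx":0,"dy":0,"dz":0,"hand":255},{"ax":0,"ay":0,"az":0,"dx":0,"dy":0,"dz":0,"hand":255},{"ax":0,"ay":0,"az":0,"dx":0,"dy":0,"dz":0,"hand":255},{"ax":0,"ay":0,"az":0,"dx":0,"dy":0,"dz":0,"hand":255},{"ax":0,"ay":0,"az":0,"dx":0,"dy":0,"dz":0,"hand":255}]'; python3 -m crank '[{"ax":0,"ay":0,"az":0,"dx":0,"dy":0,"dz":-1,"hand":255},{"ax":0,"ay":0,"az":0,"dx":0,"dy":0,"dz":-2,"hand":255},{"ax":0,"ay":0,"az":0,"dx":0,"dy":0,"dz":-3,"hand":255},{"ax":0,"ay":0,"az":0,"dx":0,"dy":0,"dz":-4,"hand":255},{"ax":0,"ay":0,"az":0,"dx":0,"dy":0,"dz":-6,"hand":255},{"ax":0,"ay":0,"az":0,"dx":0,"dy":0,"dz":-9,"hand":255},{"ax":0,"ay":0,"az":0,"dx":0,"dy":0,"dz":-12,"hand":255},{"ax":0,"ay":0,"az":0,"dx":0,"dy":0,"dz":-12,"hand":255},{"ax":0,"ay":0,"az":0,"dx":0,"dy":0,"dz":-12,"hand":255}]'; python3 look.py z7
```

```text
clock: 8.43
ee_pos: [0.556, 0.3541, 0.0797]
orientation: [0.0, -0.041, 0.999, 0.0]
contact_force: [-0.6, -0.4, 1.3]
opening: 0.0485
gripper_force: 30.0
clock: 9.18
ee_pos: [0.5569, 0.3546, 0.2026]
orientation: [0.002, -0.041, 0.999, 0.001]
contact_force: [-0.2, -0.1, -1.0]
opening: 0.0488
gripper_force: 30.0
[0.55694073 0.35462799 0.20259546] [ 0.002  -0.0405  0.9992  0.0013] [-0.58  0.55 -0.11  1.78  0.08  0.81  0.93]
scene 536 [0.5617 0.3551 0.208 ] [0.5328 0.3147 0.1884] [0.5824 0.3945 0.2325]
```

View pics/z7.png

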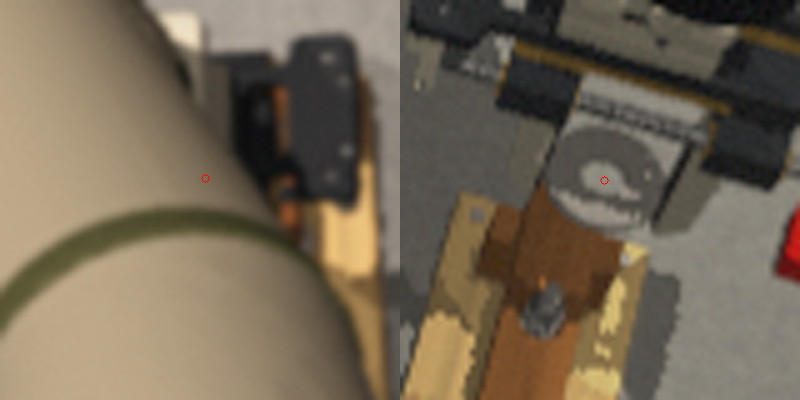

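The washer is held at (605,175), and the bar still lies on the stud (545,305). On to the box.

```bash
python3 -m crank '[{"ax":0,"ay":0,"az":0,"dx":0.1,"dy":-3,"dz":0,"hand":255},{"ax":0,"ay":0,"az":0,"dx":0.2,"dy":-7,"dz":0,"hand":255},{"ax":0,"ay":0,"az":0,"dx":0.3,"dy":-11,"dz":0,"hand":255},{"ax":0,"ay":0,"az":0,"dx":0.4,"dy":-15,"dz":0,"hand":255},{"ax":0,"ay":0,"az":0,"dx":0.5,"dy":-19,"dz":0,"hand":255},{"ax":0,"ay":0,"az":0,"dx":0.6,"dy":-23,"dz":0,"hand":255},{"ax":0,"ay":0,"az":0,"dx":0.7,"dy":-27,"dz":0,"hand":255},{"ax":0,"ay":0,"az":0,"dx":0.8,"dy":-31,"dz":0,"hand":255},{"ax":0,"ay":0,"az":0,"dx":0.9,"dy":-35,"dz":0,"hand":255},{"ax":0,"ay":0,"az":0,"dx":1,"dy":-39,"dz":0,"hand":255},{"ax":0,"ay":0,"az":0,"dx":1.1,"dy":-43,"dz":0,"hand":255},{"ax":0,"ay":0,"az":0,"dx":1.2,"dy":-47,"dz":0,"hand":255},{"ax":0,"ay":0,"az":0,"dx":1.4,"dy":-51,"dz":0,"hand":255},{"ax":0,"ay":0,"az":0,"dx":1.5,"dy":-55,"dz":0,"hand":255},{"ax":0,"ay":0,"az":0,"dx":1.6,"dy":-59,"dz":0,"hand":255},{"ax":0,"ay":0,"az":0,"dx":1.8,"dy":-63,"dz":0,"hand":255},{"ax":0,"ay":0,"az":0,"dx":1.9,"dy":-67,"dz":0,"hand":255},{"ax":0,"ay":0,"az":0,"dx":2,"dy":-71,"dz":0,"hand":255},{"ax":0,"ay":0,"az":0,"dx":2,"dy":-71,"dz":0,"hand":255},{"ax":0,"ay":0,"az":0,"dx":2,"dy":-71,"dz":0,"hand":255}]'; python3 -m crank '[{"ax":0,"ay":0,"az":0,"dx":0,"dy":0,"dz":4,"hand":255},{"ax":0,"ay":0,"az":0,"dx":0,"dy":0,"dz":8,"hand":255},{"ax":0,"ay":0,"az":0,"dx":0,"dy":0,"dz":11,"hand":255},{"ax":0,"ay":0,"az":0,"dx":0,"dy":0,"dz":11,"hand":255},{"ax":0,"ay":0,"az":0,"dx":0,"dy":0,"dz":11,"hand":255}]'; python3 look.py z8
python3 - <<'E'
from h import *
# box from top view, now that its rim is in the start picture: dark pixels, projected at rim height
for n,g in(('top',(435,165,512,238)),('scene',(135,117,225,193))):
    f=load(n);a,b,c,d=g;v=f['color'][b:d,a:c].max(2);m=max(blobs(v<95,50),key=lambda x:x[1].sum())[1]
    for z in(.04,0.02):
        xy=(plane(f,z)[b:d,a:c][m][:,:2]*1000).astype(np.float32);print(n,z,m.sum(),[np.round(x,1) for x in cv2.minAreaRect(xy)])
E
```

```text
clock: 10.95
ee_pos: [0.592, -0.358, 0.1976]
orientation: [-0.001, -0.038, 0.999, 0.0]
contact_force: [0.1, 1.1, -0.9]
opening: 0.049
gripper_force: 30.0
clock: 11.37
ee_pos: [0.593, -0.3529, 0.088]
orientation: [-0.002, -0.042, 0.999, 0.001]
contact_force: [0.1, 0.5, 0.1]
opening: 0.0487
gripper_force: 30.0
[ 0.59300665 -0.35292395  0.08801756] [-0.0018 -0.0415  0.9991  0.0015] [ 0.51  0.72 -0.09  1.78  0.1   0.65  2.02]
top 12 [ 0.5853 -0.3774  0.0967] [ 0.584  -0.3893  0.0908] [ 0.5865 -0.3689  0.1079]
scene 259 [ 0.6022 -0.3534  0.0985] [ 0.5824 -0.3927  0.0804] [ 0.619  -0.3141  0.118 ]
top 0.04 728 [array([ 556.6, -352.2]), array([132.6, 137.5]), np.float64(3.5)]
top 0.02 728 [array([ 559.8, -359.8]), array([134.9, 139.8]), np.float64(3.5)]
scene 0.04 1236 [array([ 577.1, -345.9]), array([147.1, 151.4]), np.float64(3.6)]
scene 0.02 1236 [array([ 566.1, -360.6]), array([150.3, 154.7]), np.float64(3.6)]
```

View pics/z8.png

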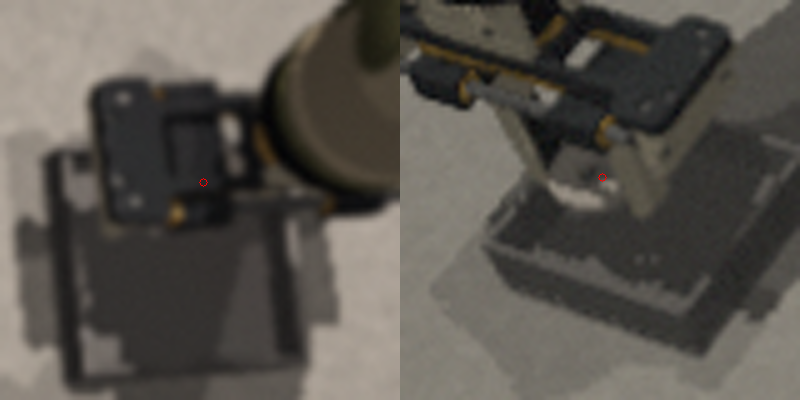

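The washer hangs just above the box near its robot-far wall (585,185). I'll pull it back 4 mm, lower and release.

```bash
python3 -m crank '[{"ax":0,"ay":0,"az":0,"dx":0.5,"dy":-0.2,"dz":1,"hand":255},{"ax":0,"ay":0,"az":0,"dx":0.5,"dy":-0.2,"dz":4,"hand":255},{"ax":0,"ay":0,"az":0,"dx":0.5,"dy":-0.2,"dz":6,"hand":255},{"ax":0,"ay":0,"az":0,"dx":0.5,"dy":-0.2,"dz":6.8,"hand":255},{"ax":0,"ay":0,"az":0,"dx":0.5,"dy":-0.2,"dz":6.8,"hand":255},{"ax":0,"ay":0,"az":0,"dx":0.5,"dy":-0.2,"dz":6.8,"hand":95},{"ax":0,"ay":0,"az":0,"dx":0.5,"dy":-0.2,"dz":6.8,"hand":95},{"ax":0,"ay":0,"az":0,"dx":0.5,"dy":-0.2,"dz":6.8,"hand":95},{"ax":0,"ay":0,"az":0,"dx":0.5,"dy":-0.2,"dz":6.8,"hand":95}]'; python3 -m crank '[{"ax":0,"ay":0,"az":0,"dx":0,"dy":0,"dz":-3,"hand":95},{"ax":0,"ay":0,"az":0,"dx":0,"dy":0,"dz":-7,"hand":95},{"ax":0,"ay":0,"az":0,"dx":0,"dy":0,"dz":-11,"hand":0},{"ax":0,"ay":0,"az":0,"dx":0,"dy":0,"dz":-15,"hand":0},{"ax":0,"ay":0,"az":0,"dx":0,"dy":0,"dz":-18,"hand":0},{"ax":0,"ay":0,"az":0,"dx":0,"dy":0,"dz":-18,"hand":0},{"ax":0,"ay":0,"az":0,"dx":0,"dy":0,"dz":-18,"hand":0}]'
```

```text
clock: 12.22
ee_pos: [0.5896, -0.358, 0.0231]
orientation: [0.001, -0.041, 0.999, -0.001]
contact_force: [-0.6, 0.1, -0.5]
opening: 0.0582
gripper_force: 0.0
clock: 12.8
ee_pos: [0.5898, -0.3582, 0.2046]
orientation: [0.002, -0.041, 0.999, -0.001]
contact_force: [0.6, 0.2, -0.4]
opening: 0.0872
gripper_force: 0.0
```

```bash
python3 -m crank '[{"ax":0,"ay":0,"az":-0.015,"dx":-0.1,"dy":3,"dz":0,"hand":0},{"ax":0,"ay":0,"az":-0.015,"dx":-0.2,"dy":7,"dz":0,"hand":0},{"ax":0,"ay":0,"az":-0.015,"dx":-0.3,"dy":11,"dz":0,"hand":0},{"ax":0,"ay":0,"az":-0.015,"dx":-0.4,"dy":15,"dz":0,"hand":0},{"ax":0,"ay":0,"az":-0.015,"dx":-0.5,"dy":19,"dz":0,"hand":0},{"ax":0,"ay":0,"az":-0.015,"dx":-0.6,"dy":23,"dz":0,"hand":0},{"ax":0,"ay":0,"az":-0.015,"dx":-0.8,"dy":27,"dz":0,"hand":0},{"ax":0,"ay":0,"az":-0.015,"dx":-0.9,"dy":31,"dz":0,"hand":0},{"ax":0,"ay":0,"az":-0.015,"dx":-1,"dy":35,"dz":0,"hand":0},{"ax":0,"ay":0,"az":-0.015,"dx":-1.2,"dy":39,"dz":0,"hand":0},{"ax":0,"ay":0,"az":-0.015,"dx":-1.3,"dy":43,"dz":0,"hand":0},{"ax":0,"ay":0,"az":-0.015,"dx":-1.5,"dy":47,"dz":0,"hand":0},{"ax":0,"ay":0,"az":-0.015,"dx":-1.6,"dy":51,"dz":0,"hand":0},{"ax":0,"ay":0,"az":-0.015,"dx":-1.8,"dy":55,"dz":0,"hand":0},{"ax":0,"ay":0,"az":-0.015,"dx":-1.9,"dy":59,"dz":0,"hand":0},{"ax":0,"ay":0,"az":-0.015,"dx":-2.1,"dy":63,"dz":0,"hand":0},{"ax":0,"ay":0,"az":-0.015,"dx":-2.2,"dy":67,"dz":0,"hand":0},{"ax":0,"ay":0,"az":-0.015,"dx":-2.4,"dy":71.2,"dz":0,"hand":0},{"ax":0,"ay":0,"az":-0.015,"dx":-2.4,"dy":71.2,"dz":0,"hand":0},{"ax":0,"ay":0,"az":-0.015,"dx":-2.4,"dy":71.2,"dz":0,"hand":0}]'; python3 -m crank '[{"ax":0,"ay":0,"az":0,"dx":0,"dy":0,"dz":4,"hand":0},{"ax":0,"ay":0,"az":0,"dx":0,"dy":0,"dz":5,"hand":0},{"ax":0,"ay":0,"az":0,"dx":0,"dy":0,"dz":5,"hand":0}]'
```

```text
clock: 14.47
ee_pos: [0.5531, 0.3569, 0.1998]
orientation: [-0.001, -0.051, 0.999, -0.0]
contact_force: [-0.1, -0.5, -0.2]
opening: 0.093
gripper_force: 0.0
clock: 14.72
ee_pos: [0.5534, 0.3508, 0.148]
orientation: [-0.003, -0.047, 0.999, -0.002]
contact_force: [0.4, -1.0, -0.3]
opening: 0.0933
gripper_force: 0.0
```

```bash
python3 -m crank '[{"ax":0,"ay":0,"az":0,"dx":-0.1,"dy":0.1,"dz":2,"hand":0},{"ax":0,"ay":0,"az":0,"dx":-0.1,"dy":0.1,"dz":5,"hand":0},{"ax":0,"ay":0,"az":0,"dx":-0.1,"dy":0.1,"dz":7,"hand":0},{"ax":0,"ay":0,"az":0,"dx":-0.1,"dy":0.1,"dz":8,"hand":0},{"ax":0,"ay":0,"az":0,"dx":-0.1,"dy":0.1,"dz":8,"hand":0},{"ax":0,"ay":0,"az":0,"dx":-0.1,"dy":0.1,"dz":8,"hand":0}]'; python3 -m crank '[{"ax":0,"ay":0,"az":0,"dx":0,"dy":0,"dz":0,"hand":255},{"ax":0,"ay":0,"az":0,"dx":0,"dy":0,"dz":0,"hand":255},{"ax":0,"ay":0,"az":0,"dx":0,"dy":0,"dz":0,"hand":255},{"ax":0,"ay":0,"az":0,"dx":0,"dy":0,"dz":0,"hand":255},{"ax":0,"ay":0,"az":0,"dx":0,"dy":0,"dz":0,"hand":255},{"ax":0,"ay":0,"az":0,"dx":0,"dy":0,"dz":0,"hand":255},{"ax":0,"ay":0,"az":0,"dx":0,"dy":0,"dz":0,"hand":255},{"ax":0,"ay":0,"az":0,"dx":0,"dy":0,"dz":0,"hand":255},{"ax":0,"ay":0,"az":0,"dx":0,"dy":0,"dz":0,"hand":255},{"ax":0,"ay":0,"az":0,"dx":0,"dy":0,"dz":0,"hand":255},{"ax":0,"ay":0,"az":0,"dx":0,"dy":0,"dz":0,"hand":255},{"ax":0,"ay":0,"az":0,"dx":0,"dy":0,"dz":0,"hand":255}]'
```

```text
clock: 15.22
ee_pos: [0.5564, 0.3546, 0.0723]
orientation: [-0.0, -0.048, 0.999, -0.0]
contact_force: [0.6, 0.4, 1.1]
opening: 0.0929
gripper_force: 0.0
clock: 16.22
ee_pos: [0.5559, 0.3551, 0.0716]
orientation: [-0.0, -0.048, 0.999, -0.0]
contact_force: [-0.8, -0.0, -0.7]
opening: 0.0358
gripper_force: 30.0
```

```bash
python3 -m crank '[{"ax":0,"ay":0,"az":0,"dx":0,"dy":0,"dz":-1,"hand":255},{"ax":0,"ay":0,"az":0,"dx":0,"dy":0,"dz":-2,"hand":255},{"ax":0,"ay":0,"az":0,"dx":0,"dy":0,"dz":-3,"hand":255},{"ax":0,"ay":0,"az":0,"dx":0,"dy":0,"dz":-4,"hand":255},{"ax":0,"ay":0,"az":0,"dx":0,"dy":0,"dz":-5.5,"hand":255},{"ax":0,"ay":0,"az":0,"dx":0,"dy":0,"dz":-8,"hand":255},{"ax":0,"ay":0,"az":0,"dx":0,"dy":0,"dz":-11,"hand":255},{"ax":0,"ay":0,"az":0,"dx":0,"dy":0,"dz":-13,"hand":255},{"ax":0,"ay":0,"az":0,"dx":0,"dy":0,"dz":-13,"hand":255}]'; python3 -m crank '[{"ax":0,"ay":0,"az":0,"dx":-0.4,"dy":-3,"dz":0,"hand":255},{"ax":0,"ay":0,"az":0,"dx":-0.8,"dy":-7,"dz":0,"hand":255},{"ax":0,"ay":0,"az":0,"dx":-1.2,"dy":-11,"dz":0,"hand":255},{"ax":0,"ay":0,"az":-0.02,"dx":-1.7,"dy":-15,"dz":0,"hand":255},{"ax":0,"ay":0,"az":-0.04,"dx":-2.1,"dy":-19,"dz":0,"hand":255},{"ax":0,"ay":0,"az":-0.06,"dx":-2.6,"dy":-23,"dz":0,"hand":255},{"ax":0,"ay":0,"az":-0.08,"dx":-3,"dy":-27,"dz":0,"hand":255},{"ax":0,"ay":0,"az":-0.1,"dx":-3.5,"dy":-31,"dz":0,"hand":255},{"ax":0,"ay":0,"az":-0.1,"dx":-4,"dy":-35,"dz":0,"hand":255},{"ax":0,"ay":0,"az":-0.1,"dx":-4.4,"dy":-39,"dz":0,"hand":255},{"ax":0,"ay":0,"az":-0.1,"dx":-4.8,"dy":-43,"dz":0,"hand":255},{"ax":0,"ay":0,"az":-0.1,"dx":-5.2,"dy":-45.8,"dz":0,"hand":255},{"ax":0,"ay":0,"az":-0.1,"dx":-5.2,"dy":-45.8,"dz":4,"hand":255},{"ax":0,"ay":0,"az":-0.1,"dx":-5.2,"dy":-45.8,"dz":8,"hand":255},{"ax":0,"ay":0,"az":-0.1,"dx":-5.2,"dy":-45.8,"dz":11,"hand":255},{"ax":0,"ay":0,"az":-0.1,"dx":-5.2,"dy":-45.8,"dz":11,"hand":255},{"ax":0,"ay":0,"az":-0.1,"dx":-5.2,"dy":-45.8,"dz":11,"hand":255}]'; python3 look.py z9
```

```text
clock: 16.97
ee_pos: [0.5578, 0.3564, 0.2075]
orientation: [0.003, -0.048, 0.999, 0.002]
contact_force: [0.3, 0.4, -1.1]
opening: 0.0354
gripper_force: 30.0
clock: 18.38
ee_pos: [0.6507, -0.0956, 0.0907]
orientation: [-0.002, -0.098, 0.995, 0.0]
contact_force: [0.4, 0.7, -0.4]
opening: 0.0354
gripper_force: 30.0
[ 0.65073115 -0.09562372  0.09071716] [-1.600e-03 -9.810e-02  9.952e-01  3.000e-04] [ 0.14  0.69 -0.13  1.86  0.14  0.61  1.7 ]
top 12 [ 0.7086 -0.0729  0.0976] [ 0.7061 -0.0824  0.0889] [ 0.7104 -0.065   0.1035]
top 11 [ 0.648  -0.112   0.1003] [ 0.6447 -0.1207  0.0771] [ 0.652  -0.1062  0.1175]
top 235 [ 0.6114 -0.1029  0.0963] [ 0.5908 -0.1257  0.0758] [ 0.6367 -0.082   0.1033]
scene 512 [ 0.6753 -0.088   0.0978] [ 0.6404 -0.1247  0.0765] [ 0.7105 -0.0593  0.1205]
```

View pics/z9.png

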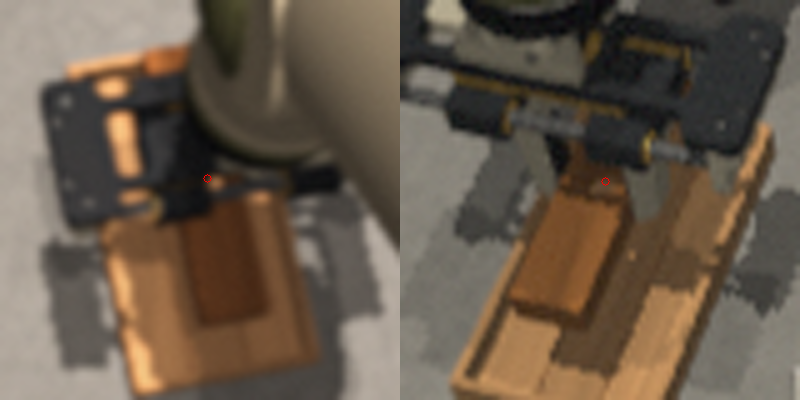

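The bar hangs parallel to the tray and over it in both views. Lowering and releasing.

```bash
python3 -m crank '[{"ax":0,"ay":0,"az":0,"dx":0,"dy":-0.1,"dz":2,"hand":255},{"ax":0,"ay":0,"az":0,"dx":0,"dy":-0.1,"dz":4,"hand":255},{"ax":0,"ay":0,"az":0,"dx":0,"dy":-0.1,"dz":6,"hand":255},{"ax":0,"ay":0,"az":0,"dx":0,"dy":-0.1,"dz":6.8,"hand":255},{"ax":0,"ay":0,"az":0,"dx":0,"dy":-0.1,"dz":6.8,"hand":255},{"ax":0,"ay":0,"az":0,"dx":0,"dy":-0.1,"dz":6.8,"hand":132},{"ax":0,"ay":0,"az":0,"dx":0,"dy":-0.1,"dz":6.8,"hand":132},{"ax":0,"ay":0,"az":0,"dx":0,"dy":-0.1,"dz":6.8,"hand":132},{"ax":0,"ay":0,"az":0,"dx":0,"dy":-0.1,"dz":6.8,"hand":132}]'; python3 -m crank '[{"ax":0,"ay":0,"az":0,"dx":0,"dy":0,"dz":-2,"hand":132},{"ax":0,"ay":0,"az":0,"dx":0,"dy":0,"dz":-6,"hand":132},{"ax":0,"ay":0,"az":0,"dx":0,"dy":0,"dz":-10,"hand":0},{"ax":0,"ay":0,"az":0,"dx":0,"dy":0,"dz":-14,"hand":0},{"ax":0,"ay":0,"az":0,"dx":0,"dy":0,"dz":-15,"hand":0},{"ax":0,"ay":0,"az":0,"dx":0,"dy":0,"dz":-15,"hand":0},{"ax":0,"ay":0,"az":0,"dx":0,"dy":0,"dz":-15,"hand":0}]'
```

```text
clock: 19.23
ee_pos: [0.6527, -0.0969, 0.025]
orientation: [0.001, -0.098, 0.995, -0.0]
contact_force: [-0.1, 0.3, 0.1]
opening: 0.0449
gripper_force: 0.0
clock: 19.82
ee_pos: [0.652, -0.0969, 0.1745]
orientation: [0.001, -0.098, 0.995, -0.0]
contact_force: [-0.1, 0.2, -0.4]
opening: 0.0738
gripper_force: 0.0
```

```bash
python3 -m crank '[{"ax":0,"ay":0,"az":0.02,"dx":2,"dy":3,"dz":0,"hand":0},{"ax":0,"ay":0,"az":0.04,"dx":4,"dy":6.5,"dz":0,"hand":0},{"ax":0,"ay":0,"az":0.06,"dx":6,"dy":10,"dz":0,"hand":0},{"ax":0,"ay":0,"az":0.08,"dx":8,"dy":13.5,"dz":0,"hand":0},{"ax":0,"ay":0,"az":0.1,"dx":10,"dy":17,"dz":0,"hand":0},{"ax":0,"ay":0,"az":0.1,"dx":12.3,"dy":20.2,"dz":0,"hand":0},{"ax":0,"ay":0,"az":0.1,"dx":14.5,"dy":23.7,"dz":0,"hand":0},{"ax":0,"ay":0,"az":0.1,"dx":16.8,"dy":27.5,"dz":0,"hand":0},{"ax":0,"ay":0,"az":0.1,"dx":16.8,"dy":27.5,"dz":4,"hand":0},{"ax":0,"ay":0,"az":0.1,"dx":16.8,"dy":27.5,"dz":8,"hand":0},{"ax":0,"ay":0,"az":0.1,"dx":16.8,"dy":27.5,"dz":9,"hand":0},{"ax":0,"ay":0,"az":0.1,"dx":16.8,"dy":27.5,"dz":9,"hand":0},{"ax":0,"ay":0,"az":0.1,"dx":16.8,"dy":27.5,"dz":9,"hand":0}]'; python3 look.py z10
```

```text
clock: 20.9
ee_pos: [0.4323, 0.1398, 0.0823]
orientation: [-0.002, -0.048, 0.999, -0.001]
contact_force: [-0.4, 0.1, -0.2]
opening: 0.0931
gripper_force: 0.0
[0.43230282 0.13981445 0.08234642] [-1.900e-03 -4.830e-02  9.988e-01 -8.000e-04] [-0.38  0.54 -0.07  2.33  0.14  0.28  1.08]
scene 65 [0.4472 0.0894 0.0935] [0.4348 0.0808 0.0727] [0.4525 0.0954 0.1118]
scene 54 [0.4386 0.1948 0.0935] [0.4304 0.1875 0.0706] [0.4419 0.203  0.1123]
```

View pics/z10.png

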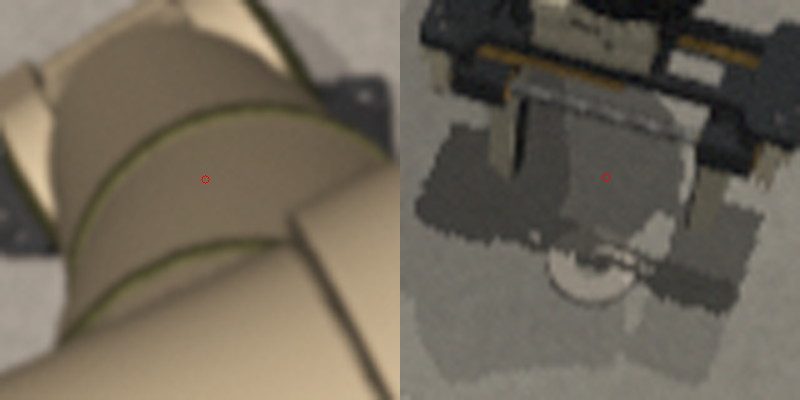

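The washer at (593,272) in the crop lies centred below the fingers (500,150) and (710,205). Descending and gripping.

```bash
python3 -m crank '[{"ax":0,"ay":0,"az":0,"dx":0,"dy":0,"dz":3,"hand":0},{"ax":0,"ay":0,"az":0,"dx":0,"dy":0,"dz":5,"hand":0},{"ax":0,"ay":0,"az":0,"dx":0,"dy":0,"dz":6,"hand":0},{"ax":0,"ay":0,"az":0,"dx":0,"dy":0,"dz":6.6,"hand":0},{"ax":0,"ay":0,"az":0,"dx":0,"dy":0,"dz":6.6,"hand":0},{"ax":0,"ay":0,"az":0,"dx":0,"dy":0,"dz":6.6,"hand":0}]'
```

```text
clock: 21.5
ee_pos: [0.4341, 0.1401, 0.0182]
orientation: [0.001, -0.048, 0.999, 0.0]
contact_force: [0.1, -0.2, -0.9]
opening: 0.0931
gripper_force: 0.0
```

```bash
python3 -m crank '[{"ax":0,"ay":0,"az":0,"dx":0,"dy":0,"dz":0.4,"hand":0},{"ax":0,"ay":0,"az":0,"dx":0,"dy":0,"dz":0.4,"hand":255},{"ax":0,"ay":0,"az":0,"dx":0,"dy":0,"dz":0.4,"hand":255},{"ax":0,"ay":0,"az":0,"dx":0,"dy":0,"dz":0.4,"hand":255},{"ax":0,"ay":0,"az":0,"dx":0,"dy":0,"dz":0.4,"hand":255},{"ax":0,"ay":0,"az":0,"dx":0,"dy":0,"dz":0.4,"hand":255},{"ax":0,"ay":0,"az":0,"dx":0,"dy":0,"dz":0.4,"hand":255},{"ax":0,"ay":0,"az":0,"dx":0,"dy":0,"dz":0.4,"hand":255},{"ax":0,"ay":0,"az":0,"dx":0,"dy":0,"dz":0.4,"hand":255},{"ax":0,"ay":0,"az":0,"dx":0,"dy":0,"dz":0.4,"hand":255}]'; python3 -m crank '[{"ax":0,"ay":0,"az":0,"dx":0,"dy":0,"dz":-2,"hand":255},{"ax":0,"ay":0,"az":0,"dx":0,"dy":0,"dz":-5,"hand":255},{"ax":0,"ay":0,"az":0,"dx":0,"dy":0,"dz":-9,"hand":255},{"ax":0,"ay":0,"az":0,"dx":0,"dy":0,"dz":-13,"hand":255},{"ax":0,"ay":0,"az":0,"dx":0,"dy":0,"dz":-16,"hand":255},{"ax":0,"ay":0,"az":0,"dx":0,"dy":0,"dz":-16,"hand":255},{"ax":0,"ay":0,"az":0,"dx":0,"dy":0,"dz":-16,"hand":255}]'
```

```text
clock: 22.33
ee_pos: [0.4336, 0.1402, 0.0137]
orientation: [0.0, -0.048, 0.999, -0.0]
contact_force: [0.3, -0.9, 3.0]
opening: 0.0489
gripper_force: 30.0
clock: 22.92
ee_pos: [0.4343, 0.14, 0.175]
orientation: [0.002, -0.048, 0.999, 0.0]
contact_force: [0.3, -1.3, -1.6]
opening: 0.049
gripper_force: 30.0
```

```bash
python3 -m crank '[{"ax":0,"ay":0,"az":0,"dx":-0.4,"dy":-3,"dz":0,"hand":255},{"ax":0,"ay":0,"az":0,"dx":-0.8,"dy":-7,"dz":0,"hand":255},{"ax":0,"ay":0,"az":0,"dx":-1.2,"dy":-11,"dz":0,"hand":255},{"ax":0,"ay":0,"az":0,"dx":-1.6,"dy":-15,"dz":0,"hand":255},{"ax":0,"ay":0,"az":0,"dx":-2,"dy":-19,"dz":0,"hand":255},{"ax":0,"ay":0,"az":0,"dx":-2.4,"dy":-23,"dz":0,"hand":255},{"ax":0,"ay":0,"az":0,"dx":-2.8,"dy":-27,"dz":0,"hand":255},{"ax":0,"ay":0,"az":0,"dx":-3.2,"dy":-31,"dz":0,"hand":255},{"ax":0,"ay":0,"az":0,"dx":-3.6,"dy":-35,"dz":0,"hand":255},{"ax":0,"ay":0,"az":0,"dx":-4,"dy":-39,"dz":0,"hand":255},{"ax":0,"ay":0,"az":0,"dx":-4.4,"dy":-43,"dz":0,"hand":255},{"ax":0,"ay":0,"az":0,"dx":-4.8,"dy":-47,"dz":0,"hand":255},{"ax":0,"ay":0,"az":0,"dx":-5.2,"dy":-50.4,"dz":0,"hand":255},{"ax":0,"ay":0,"az":0,"dx":-5.2,"dy":-50.4,"dz":0,"hand":255},{"ax":0,"ay":0,"az":0,"dx":-5.2,"dy":-50.4,"dz":4,"hand":255},{"ax":0,"ay":0,"az":0,"dx":-5.2,"dy":-50.4,"dz":8,"hand":255},{"ax":0,"ay":0,"az":0,"dx":-5.2,"dy":-50.4,"dz":8,"hand":255},{"ax":0,"ay":0,"az":0,"dx":-5.2,"dy":-50.4,"dz":8,"hand":255}]'; python3 look.py z11
```

```text
clock: 24.42
ee_pos: [0.5319, -0.3548, 0.0905]
orientation: [-0.003, -0.049, 0.999, 0.002]
contact_force: [0.2, -0.1, -1.3]
opening: 0.0485
gripper_force: 30.0
[ 0.53190933 -0.35477317  0.09049954] [-0.003  -0.0487  0.9988  0.0019] [ 0.71  0.69 -0.33  1.89  0.36  0.63  1.83]
top 14 [ 0.5345 -0.3747  0.0855] [ 0.5282 -0.3784  0.0779] [ 0.5406 -0.3709  0.09  ]
scene 309 [ 0.5394 -0.3549  0.0953] [ 0.5149 -0.3949  0.0786] [ 0.5603 -0.3123  0.1205]
```

View pics/z11.png

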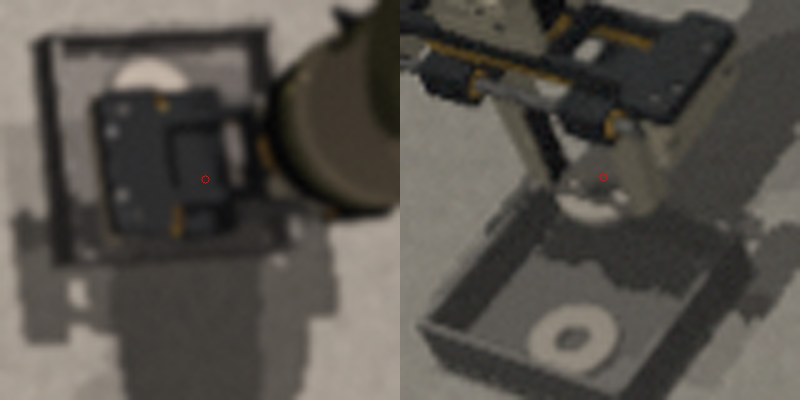

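The first washer lies flat in the box at (572,340), and the second hangs over the free half at (590,195).

```bash
python3 -m crank '[{"ax":0,"ay":0,"az":0,"dx":-0.2,"dy":-0.1,"dz":1.5,"hand":255},{"ax":0,"ay":0,"az":0,"dx":-0.2,"dy":-0.1,"dz":4,"hand":255},{"ax":0,"ay":0,"az":0,"dx":-0.2,"dy":-0.1,"dz":6,"hand":255},{"ax":0,"ay":0,"az":0,"dx":-0.2,"dy":-0.1,"dz":7,"hand":255},{"ax":0,"ay":0,"az":0,"dx":-0.2,"dy":-0.1,"dz":7,"hand":255},{"ax":0,"ay":0,"az":0,"dx":-0.2,"dy":-0.1,"dz":7,"hand":95},{"ax":0,"ay":0,"az":0,"dx":-0.2,"dy":-0.1,"dz":7,"hand":95},{"ax":0,"ay":0,"az":0,"dx":-0.2,"dy":-0.1,"dz":7,"hand":95},{"ax":0,"ay":0,"az":0,"dx":-0.2,"dy":-0.1,"dz":7,"hand":95}]'; python3 -m crank '[{"ax":0,"ay":0,"az":0,"dx":0,"dy":0,"dz":-3,"hand":95},{"ax":0,"ay":0,"az":0,"dx":0,"dy":0,"dz":-7,"hand":95},{"ax":0,"ay":0,"az":0,"dx":0,"dy":0,"dz":-11,"hand":95},{"ax":0,"ay":0,"az":0,"dx":0,"dy":0,"dz":-15,"hand":0},{"ax":0,"ay":0,"az":0,"dx":0,"dy":0,"dz":-15,"hand":0},{"ax":0,"ay":0,"az":0,"dx":0,"dy":0,"dz":-15,"hand":0}]'
python3 - <<'E'
from h import *
print(status.state()['ee_pos'])
# spare nut from the start views: ear axis
from m import R
for n,zs in(('top',(.0245,.045)),('scene',(.021,.045))):
    f=load(n);a,b,c,d=R[n]['nutb'];P=cloud(f)[b:d,a:c];m=(P[...,2]>zs[0])&(P[...,2]<zs[1])
    xy=plane(f,.03)[b:d,a:c]
    for i,q in blobs(m,3): print(n,q.sum(),xy[q][:,:2].mean(0).round(4),P[q].mean(0).round(4))
E
```

```text
clock: 25.27
ee_pos: [0.5365, -0.3577, 0.0249]
orientation: [0.001, -0.048, 0.999, -0.001]
contact_force: [-0.1, 0.6, 0.7]
opening: 0.0584
gripper_force: 0.0
clock: 25.77
ee_pos: [0.537, -0.3582, 0.177]
orientation: [0.002, -0.048, 0.999, -0.002]
contact_force: [0.4, -0.0, -0.5]
opening: 0.0741
gripper_force: 0.0
[ 0.53696394 -0.35821226  0.17702918]
top 15 [0.434  0.0095] [0.434  0.0096 0.0313]
top 16 [ 0.4269 -0.0363] [ 0.4268 -0.0361  0.0314]
scene 24 [ 0.434 -0.034] [ 0.4323 -0.0349  0.0276]
scene 22 [0.4409 0.012 ] [0.4401 0.0116 0.0288]
```

```bash
python3 -m crank '[{"ax":0,"ay":0,"az":0.12,"dx":0.6,"dy":3,"dz":0,"hand":0},{"ax":0,"ay":0,"az":0.24,"dx":1.2,"dy":6,"dz":0,"hand":0},{"ax":0,"ay":0,"az":0.36,"dx":1.8,"dy":9,"dz":0,"hand":0},{"ax":0,"ay":0,"az":0.48,"dx":2.4,"dy":12,"dz":0,"hand":0},{"ax":0,"ay":0,"az":0.6,"dx":3,"dy":15,"dz":0,"hand":0},{"ax":0,"ay":0,"az":0.72,"dx":3.6,"dy":18,"dz":0,"hand":0},{"ax":0,"ay":0,"az":0.84,"dx":4.2,"dy":21,"dz":0,"hand":0},{"ax":0,"ay":0,"az":0.96,"dx":4.8,"dy":24,"dz":0,"hand":0},{"ax":0,"ay":0,"az":1.08,"dx":5.4,"dy":27,"dz":0,"hand":0},{"ax":0,"ay":0,"az":1.2,"dx":6,"dy":30,"dz":0,"hand":0},{"ax":0,"ay":0,"az":1.32,"dx":6.5,"dy":33,"dz":0,"hand":0},{"ax":0,"ay":0,"az":1.44,"dx":6.9,"dy":35.3,"dz":0,"hand":0},{"ax":0,"ay":0,"az":1.56,"dx":6.9,"dy":35.3,"dz":0,"hand":0},{"ax":0,"ay":0,"az":1.68,"dx":6.9,"dy":35.3,"dz":3,"hand":0},{"ax":0,"ay":0,"az":1.8,"dx":6.9,"dy":35.3,"dz":6,"hand":0},{"ax":0,"ay":0,"az":1.82,"dx":6.9,"dy":35.3,"dz":8,"hand":0},{"ax":0,"ay":0,"az":1.82,"dx":6.9,"dy":35.3,"dz":8,"hand":0},{"ax":0,"ay":0,"az":1.82,"dx":6.9,"dy":35.3,"dz":8,"hand":0},{"ax":0,"ay":0,"az":1.82,"dx":6.9,"dy":35.3,"dz":8,"hand":0}]'; python3 look.py z12
```

```text
clock: 27.35
ee_pos: [0.433, -0.0127, 0.094]
orientation: [-0.0, 0.759, 0.651, -0.0]
contact_force: [0.8, 0.2, -0.1]
opening: 0.0931
gripper_force: 0.0
[ 0.43300697 -0.01272531  0.09399528] [-1.000e-04  7.587e-01  6.514e-01 -3.000e-04] [-0.16  0.51  0.08  2.37 -0.14  0.26 -0.1 ]
scene 82 [ 0.3859 -0.0016  0.1024] [ 0.3749 -0.0127  0.0841] [0.391  0.0058 0.1238]
scene 19 [ 0.4878 -0.0112  0.1012] [ 0.4836 -0.0128  0.0842] [ 0.4926 -0.0099  0.1176]
```

View pics/z12.png

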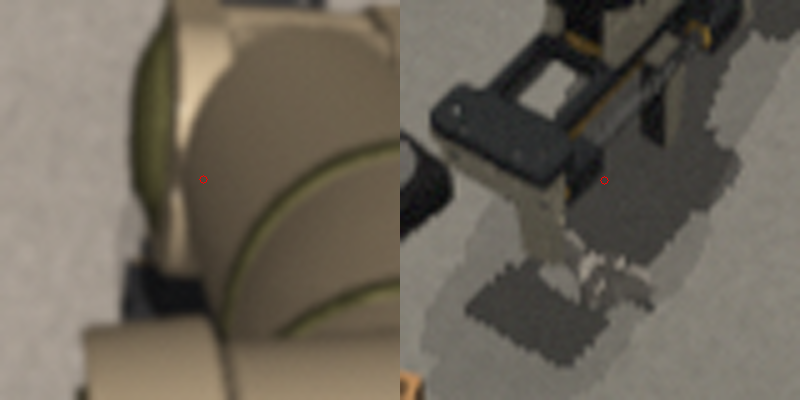

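The scene view shows the nut at (605,275), below and between the fingers. Descending and gripping.

```bash
python3 -m crank '[{"ax":0,"ay":0,"az":0,"dx":0,"dy":0,"dz":3,"hand":0},{"ax":0,"ay":0,"az":0,"dx":0,"dy":0,"dz":5.5,"hand":0},{"ax":0,"ay":0,"az":0,"dx":0,"dy":0,"dz":7,"hand":0},{"ax":0,"ay":0,"az":0,"dx":0,"dy":0,"dz":7.9,"hand":0},{"ax":0,"ay":0,"az":0,"dx":0,"dy":0,"dz":7.9,"hand":0},{"ax":0,"ay":0,"az":0,"dx":0,"dy":0,"dz":7.9,"hand":0}]'; python3 -m crank '[{"ax":0,"ay":0,"az":0,"dx":0,"dy":0,"dz":0,"hand":255},{"ax":0,"ay":0,"az":0,"dx":0,"dy":0,"dz":0,"hand":255},{"ax":0,"ay":0,"az":0,"dx":0,"dy":0,"dz":0,"hand":255},{"ax":0,"ay":0,"az":0,"dx":0,"dy":0,"dz":0,"hand":255},{"ax":0,"ay":0,"az":0,"dx":0,"dy":0,"dz":0,"hand":255},{"ax":0,"ay":0,"az":0,"dx":0,"dy":0,"dz":0,"hand":255},{"ax":0,"ay":0,"az":0,"dx":0,"dy":0,"dz":0,"hand":255},{"ax":0,"ay":0,"az":0,"dx":0,"dy":0,"dz":0,"hand":255},{"ax":0,"ay":0,"az":0,"dx":0,"dy":0,"dz":0,"hand":255},{"ax":0,"ay":0,"az":0,"dx":0,"dy":0,"dz":0,"hand":255},{"ax":0,"ay":0,"az":0,"dx":0,"dy":0,"dz":0,"hand":255},{"ax":0,"ay":0,"az":0,"dx":0,"dy":0,"dz":0,"hand":255},{"ax":0,"ay":0,"az":0,"dx":0,"dy":0,"dz":0,"hand":255}]'; python3 -m crank '[{"ax":0,"ay":0,"az":0,"dx":0,"dy":0,"dz":-2,"hand":255},{"ax":0,"ay":0,"az":0,"dx":0,"dy":0,"dz":-5,"hand":255},{"ax":0,"ay":0,"az":0,"dx":0,"dy":0,"dz":-9,"hand":255},{"ax":0,"ay":0,"az":0,"dx":0,"dy":0,"dz":-13,"hand":255},{"ax":0,"ay":0,"az":0,"dx":0,"dy":0,"dz":-17,"hand":255},{"ax":0,"ay":0,"az":0,"dx":0,"dy":0,"dz":-17,"hand":255},{"ax":0,"ay":0,"az":0,"dx":0,"dy":0,"dz":-17,"hand":255}]'
```

```text
clock: 27.95
ee_pos: [0.4348, -0.0115, 0.0208]
orientation: [-0.004, 0.759, 0.651, -0.001]
contact_force: [0.5, 0.5, -0.4]
opening: 0.0932
gripper_force: 0.0
clock: 29.03
ee_pos: [0.4339, -0.0115, 0.0201]
orientation: [-0.004, 0.759, 0.651, -0.002]
contact_force: [0.1, 0.0, 0.3]
opening: 0.0278
gripper_force: 30.0
clock: 29.62
ee_pos: [0.4364, -0.0112, 0.1916]
orientation: [-0.003, 0.758, 0.652, -0.0]
contact_force: [-0.4, 0.6, -1.7]
opening: 0.0281
gripper_force: 30.0
```

I've used all my picture views, so I'll check nut A's position in the tin numerically from both cameras.

```bash
cat > chk.py <<'E'
from h import *
for n in('top','scene'):
    f=grab(n);P=cloud(f)
    c=np.array([.6555,.0985]) if n=='top' else np.array([.662,.1005])
    r=np.hypot(*(P[...,:2]-c).transpose(2,0,1))
    for nm,lo,hi in(('any',.012,.05),('hub',.012,.024),('ears',.028,.045)):
        m=(r<.064)&(P[...,2]>lo)&(P[...,2]<hi)
        for i,b in blobs(m,4):
            q=P[b]; print(n,nm,b.sum(),'rel tin',((q[:,:2].mean(0)-c)*1000).round(1),'z',q[:,2].mean().round(4), 'ext',(np.ptp(q,0)*1000).round())
E
python3 chk.py
```

```text
top any 98 rel tin [-0.3 29. ] z 0.0229 ext [66. 26. 28.]
top hub 71 rel tin [ 0.9 29. ] z 0.0185 ext [35. 26. 10.]
top ears 12 rel tin [23.4 30.9] z 0.0351 ext [20.  3.  9.]
top ears 14 rel tin [-24.4  27.9] z 0.035 ext [16.  3. 12.]
scene any 144 rel tin [-1.6 28.4] z 0.022 ext [65. 28. 26.]
scene hub 101 rel tin [-2.4 28.4] z 0.0175 ext [62. 28. 12.]
scene ears 20 rel tin [-23.6  27.1] z 0.0331 ext [20.  5.  8.]
scene ears 20 rel tin [22.9 29.5] z 0.0331 ext [19.  5.  8.]
```

```bash
python3 -m crank '[{"ax":0,"ay":0,"az":0,"dx":1.9,"dy":3.4,"dz":0,"hand":255},{"ax":0,"ay":0,"az":0,"dx":3.8,"dy":6.9,"dz":0,"hand":255},{"ax":0,"ay":0,"az":0,"dx":5.7,"dy":10.3,"dz":0,"hand":255},{"ax":0,"ay":0,"az":0,"dx":7.6,"dy":13.7,"dz":0,"hand":255},{"ax":0,"ay":0,"az":0,"dx":9.5,"dy":17.1,"dz":0,"hand":255},{"ax":0,"ay":0,"az":0,"dx":11.5,"dy":20.8,"dz":0,"hand":255},{"ax":0,"ay":0,"az":0,"dx":11.5,"dy":20.8,"dz":3,"hand":255},{"ax":0,"ay":0,"az":0,"dx":11.5,"dy":20.8,"dz":7,"hand":255},{"ax":0,"ay":0,"az":0,"dx":11.5,"dy":20.8,"dz":8,"hand":255},{"ax":0,"ay":0,"az":0,"dx":11.5,"dy":20.8,"dz":8,"hand":255},{"ax":0,"ay":0,"az":0,"dx":11.5,"dy":20.8,"dz":8,"hand":255}]'
```

```text
clock: 30.63
ee_pos: [0.6571, 0.0688, 0.1077]
orientation: [-0.005, 0.76, 0.65, -0.003]
contact_force: [0.2, -0.4, -0.2]
opening: 0.0284
gripper_force: 30.0
```

```bash
python3 -m crank '[{"ax":0,"ay":0,"az":0,"dx":0.2,"dy":0,"dz":2,"hand":255},{"ax":0,"ay":0,"az":0,"dx":0.2,"dy":0,"dz":5,"hand":255},{"ax":0,"ay":0,"az":0,"dx":0.2,"dy":0,"dz":7,"hand":255},{"ax":0,"ay":0,"az":0,"dx":0.2,"dy":0,"dz":8.2,"hand":255},{"ax":0,"ay":0,"az":0,"dx":0.2,"dy":0,"dz":8.2,"hand":255},{"ax":0,"ay":0,"az":0,"dx":0.2,"dy":0,"dz":8.2,"hand":150},{"ax":0,"ay":0,"az":0,"dx":0.2,"dy":0,"dz":8.2,"hand":150},{"ax":0,"ay":0,"az":0,"dx":0.2,"dy":0,"dz":8.2,"hand":150},{"ax":0,"ay":0,"az":0,"dx":0.2,"dy":0,"dz":8.2,"hand":150}]'; python3 -m crank '[{"ax":0,"ay":0,"az":0,"dx":0,"dy":0,"dz":-3,"hand":150},{"ax":0,"ay":0,"az":0,"dx":0,"dy":0,"dz":-7,"hand":150},{"ax":0,"ay":0,"az":0,"dx":0,"dy":0,"dz":-11,"hand":150},{"ax":0,"ay":0,"az":0,"dx":0,"dy":0,"dz":-15,"hand":150},{"ax":0,"ay":0,"az":0,"dx":0,"dy":-4,"dz":-18,"hand":150},{"ax":0,"ay":0,"az":0,"dx":0,"dy":-8,"dz":-18,"hand":150},{"ax":0,"ay":0,"az":0,"dx":0,"dy":-12,"dz":-18,"hand":150},{"ax":0,"ay":0,"az":0,"dx":0,"dy":-16,"dz":-18,"hand":150},{"ax":0,"ay":0,"az":0,"dx":0,"dy":-20,"dz":-18,"hand":150},{"ax":0,"ay":0,"az":0,"dx":0,"dy":-20,"dz":-18,"hand":150},{"ax":0,"ay":0,"az":0,"dx":0,"dy":-20,"dz":-18,"hand":150},{"ax":0,"ay":0,"az":0,"dx":0,"dy":-20,"dz":-18,"hand":150}]'; python3 chk.py
python3 - <<'E'
from h import *
from m import R,meas
for n in('top','scene'):
    f=load(n);P=cloud(f); o=np.array([0,0]) if n=='top' else np.array([.0065,0])
    for nm,c,h,lo,hi,col in(('washers',[.5605,-.356],.055,.008,.03,False),('bar',[.648,-.0985],.08,.018,.04,True)):
        hs=cv2.cvtColor(f['color'],cv2.COLOR_RGB2HSV).astype(int)
        d=P[...,:2]-np.array(c)-o; m=(np.abs(d[...,0])<h)&(np.abs(d[...,1])<min(h,.06))&(P[...,2]>lo)&(P[...,2]<hi)
        m&=(hs[...,2]>120) if not col else ((hs[...,2]<175)&(hs[...,1]>90))
        for i,b in blobs(m,30):
            q=P[b];r=cv2.minAreaRect((q[:,:2]*1000).astype(np.float32));print(n,nm,b.sum(),'rel',(d[b].mean(0)*1000).round(1),'z',np.percentile(q[:,2],[10,50,90]).round(4),np.round(r[1]),round(r[2]))
    meas(n,f,'tape',R[n]['tape'],.022,.042,.032,'(V>0)')
E
```

```text
clock: 31.38
ee_pos: [0.6583, 0.0724, 0.0279]
orientation: [-0.004, 0.759, 0.651, -0.001]
contact_force: [-0.6, -0.0, 0.2]
opening: 0.0378
gripper_force: 0.0
clock: 32.38
ee_pos: [0.4623, 0.1027, 0.2091]
orientation: [-0.004, 0.759, 0.651, -0.001]
contact_force: [0.1, 0.1, -1.0]
opening: 0.0382
gripper_force: 0.0
top any 100 rel tin [-0.2 29.3] z 0.0231 ext [66. 26. 27.]
top any 119 rel tin [ -1.4 -28.8] z 0.0234 ext [27. 67. 31.]
top hub 73 rel tin [ 0.4 29.4] z 0.0187 ext [35. 26. 11.]
top hub 75 rel tin [ -1.5 -28.9] z 0.0185 ext [27. 42. 10.]
top ears 11 rel tin [24.3 31. ] z 0.0356 ext [17.  3.  4.]
top ears 16 rel tin [ 2.4 -6.8] z 0.0335 ext [ 6. 17. 10.]
top ears 18 rel tin [ -4.5 -51.9] z 0.0343 ext [ 7. 19. 15.]
top ears 14 rel tin [-24.6  27.8] z 0.0356 ext [17.  3. 11.]
scene any 161 rel tin [ -1.8 -30.6] z 0.0222 ext [30. 65. 25.]
scene any 144 rel tin [-1.7 28.3] z 0.022 ext [66. 29. 28.]
scene hub 108 rel tin [ -1.8 -31.6] z 0.0177 ext [30. 63. 12.]
scene hub 93 rel tin [-3.  28.1] z 0.0174 ext [39. 29. 11.]
scene hub 4 rel tin [24.9 31.2] z 0.0198 ext [11.  0.  5.]
sc
[... 323 characters left out ...]
hers 193 rel [-27.6   0.3] z [0.0102 0.0131 0.0163] [51. 45.] 73
top bar 213 rel [10.3 -0.9] z [0.0215 0.0243 0.0276] [148.  33.] 9
top tape 568 zmed 0.0325 cloud [ 0.433  -0.1562] plane mean [ 0.4332 -0.1565] circ [ 433.5 -156. ] 42.7 rect [ 434.2 -156.7] [64.5 67.9] 70.7
scene washers 323 rel [-3.9 -1.3] z [0.0108 0.013  0.0153] [50. 97.] 89
scene bar 103 rel [ 10.2 -47.3] z [0.0202 0.0231 0.0255] [139.   7.] 12
scene bar 709 rel [2.6 4.3] z [0.0212 0.0239 0.0261] [153.  38.] 12
scene bar 69 rel [-22.8  47.9] z [0.0196 0.023  0.0253] [120.   5.] 11
scene tape 426 zmed 0.0323 cloud [ 0.4412 -0.1552] plane mean [ 0.4408 -0.156 ] circ [ 441.6 -156.9] 45.2 rect [ 441.4 -155.9] [69.1 70.4] 71.3
```

Both nuts, both washers and the bar are where they belong, and the tape measure hasn't moved. Handing in.

```bash
python3 -c "from bench import job_done; print(job_done())"
```

```text
the job is handed in; nothing more can be done
None
```

The job is handed in, though no verdict came back: at the last camera check (about 32 s on the clock) both wing nuts were in the tin, both washers in the box, the bar flat in the tray, and the tape measure unmoved.

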